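Set out the egg-counting slides and reseal the dry jar

ROBOT

A 6-joint arm with a two-finger parallel gripper is mounted at the origin on a cart in front of the work surface, level with it; the furniture and walls round the work are solid. World frame = base frame: x ahead of the robot, y to its left, z up, the work surface at z = 0. Lengths are in m, angles in rad, forces in N, time in s.
With the tool pointing down it reaches from about 0.325 to 0.9 m from the base axis. Payload 6.1 kg.
Tool frame: the origin (TCP) lies at the very end of the fingers, on their centre line; the grasp point (between the pads) lies 19 mm behind it; z points along the fingers, y is the line along which they close (so a half turn about z gives the same grasp; the last joint's range is limited). The gripper opens to 87 mm and grips with 3 to 60 N. Pads are 19 mm wide; open, the fingers measure 117 mm over their backs; the gripper's body (75 mm by 190 mm) begins 51 mm behind the grasp point.
Start: joints at [-1.389, 0.22, 1.526, -0, 1.395, -0.126], TCP at [0.189, -0.596, 0.223] pointing down, gripper open.
Joint ranges: [-2.98, 2.98], [-0.91, 2.08], [0.09, 2.57], [-1.24, 4.39], [0.2, 2.65], [-2.68, 2.68]. Speed limits (rad/s): [2.57, 2.57, 3.01, 3.14, 3.14, 3.14].

INTERFACE

Orientations are given as a rotation vector (axis times angle).
In Python, from station import robot gives the robot as it stands.
- The arm moves only by the tool step_arm, never from a script. Its argument "commands" is a list of rows, each a list of 7 numbers: the turn, a rotation vector about the tool's x, y, z as a fraction of full scale, then the shift along the tool's x, y, z as a fraction of full scale, then the opening, from -1 (shut) to 1 (fully open). A call has 1 to 20 rows; each row shifts and turns the commanded pose from where the row before left it, along the tool's axes as they then stand; what a row does not reach is not made up. Full scale, the value 1, is 20 cm for a shift and 45 degrees for a turn. A row lasts 1/8 s, in which the tool goes at most 62.5 mm and 10.7 degrees, less where a joint would pass 70% of its speed; a pose out of reach is approached as far as the arm can. A call with a number of a shift or a turn outside -1 to 1 is refused whole. A call with a gripper value outside its range is refused whole. The fingers move at their own pace and stop on an object; "newtons" is the grip in N (left out, the last holds). Time passes only in rows, so rows that do not move let the fingers close. It gives the time, the measured TCP pose, the force, the opening and the grip force at its end, in the units of the state.
- robot.state(): the state, without advancing time (a new reading comes with each control period).
- robot.get_image(name): name is "scene" or "top"; returns the picture (400x640x3 uint8, red, green, blue); there is no depth.
- robot.camera_model(name): a dict with "vertical_fov" (degrees; the focal length in pixels is half the picture's height over the tangent of half this angle, whatever the lens; pixels are square), "cx", "cy" (the principal point, pixels), "eye" and "attitude" of the camera in the world. Camera axes: x right, y up, looking along -z (the intrinsics and any distortion apply to the point x, -y, -z); pixel columns grow to the right and rows downward; lengths in m; the calibration is good to about 2 mm. A picture is of the moment at which its call begins. camera_model takes no time and is no camera call.
- robot.job_done(): hands the job in; it is judged then, once.
Trained networks look in the newest picture that a camera, given by its name, has taken for a name from the list of things; names that differ only in an ending like _2 or _b are one class to them, and where a whole thing is asked for, a point or a joint stands for the part that bears it (a point fixed in the world has none). Each returns a list of dicts, best first, with "p" (0 to 1); they miss things now and then, are a little off and sometimes report something else, mostly with a low value. They report only what shows in the picture. A call takes as long as a camera call.
- robot.recognise(name, camera): "rect" ([centre column, centre row, width, height] in pixels, round what is visible of it).
- robot.spot_point(name, camera): "xy" ([column, row] in pixels: a listed point, or the origin of a listed thing).
The state is a dict: "time": time; "qpos": joint angles; "qvel": joint speeds; "tau": joint torques, N m; "ee_pos": TCP position; "tool_rot": TCP orientation; "wrist_force": force on the tool from outside, world axes, zero at the start; "wrist_torque": the same for the moment, N m; "opening": opening from 0.0 (shut) to 1.0 (fully open); "finger_force": force on a finger pad.
Only numpy, scipy, OpenCV 4.12 (cv2) and the standard library are available. Lean on these libraries where they do the work, as an engineer would, in place of code of your own. Each camera call takes 0.05 s, during which the arm holds its last target. There are 200 camera calls.

TASK

Set out the counting slides for the egg counts: unscrew the lid of the clear dry-storage jar, raise it and swing it aside on its arm, then draw every slide up out of the jar and stand each in a slot of its own in the white rack, coloured end up. Then swing the lid back over the jar, lower it right down and screw it fully home so that the jar stays dry. Leave the specimen cup, the timer and the tally counter where they are; the rack may get knocked while you work, and the slides may stand in it wherever it ends up.

Things in the scene. Friction and masses are not known exactly. Their poses are not given: they have to be found in the camera images.
- slide_keeper: Fixed clear jar, 86 mm across, rim 50 mm above the bench, on a white foot. Origin on the bench under the jar's axis, z up. In it a white comb with three slots at x = -22, 0, +22 mm, each 7.5 mm wide (x), 53 mm long (y), top 48 mm above the bench; a slide stands in a slot, width along y, lower edge 12 mm, upper edge 88 mm above the bench, so 38 mm of it stand above the rim.
- pivot (a point): Upright axis, at bench height, of the aluminium guide tube (48 mm across, top 153 mm above the bench) beside the jar, 110 mm from the jar's axis, at x = 55, y = -95 mm of slide_keeper. The lid's arm turns about it.
- knob_mid (a point): Centre of the round blue grip knob on the lid's axis: 44 mm across, 32 mm high (16 mm above and below this point). The steel arm, 14 mm wide, runs from guide tube to lid axis, its top 20 mm below this point. The clear lid under the arm is 103 mm across, its lower edge 89 mm below this point. Lid closed: 127 mm above the bench, on the jar's axis.
- lid_turn (a joint): Screw of the lid relative to its arm, rad. 0 = fully home; grows as it is unscrewed (counter-clockwise from above), stop at 2.4. Only above 1.95 are its lugs free of the neck, so that it can be lifted off or lowered on. Turns with 0.12 N m and stays where left; the white mark on the knob points straight away from the guide tube at 0.
- lid_lift (a joint): Height of arm and lid above closed, m. 0 = lid right down on the jar, stop at 0.064. Below about 0.055 the arm sits in the upright slot of the guide tube and cannot swing; above, it can. Raising takes about 8 N; let go, it sinks of itself, and when swung aside it rests on the tube's rim at about 0.054.
- lid_swing (a joint): Swing of the arm about the guide tube, rad. 0 = lid over the jar; grows counter-clockwise from above, stop at 1.75. It moves easily and stays where left. If the knob is held while the arm swings, the hand must turn with the arm, or it screws the lid round relative to the arm.
- slide_rack: White plastic rack, loose, 0.6 kg, 136 mm (its x) by 74 mm (its y); origin at the centre of its underside, z up. Four slots at x = -42, -14, +14, +42 mm, each for one slide standing on its lower edge, width along the rack's y; slots 7 mm wide (x) and 57 mm long (y), floor 6 mm above the bench, round-topped teeth between them up to 41 mm.
- slide_1_mid (a point): Centre (half-way up) of the glass counting slide with the yellow upper end: 5 mm thick (its x), 50 mm wide (its y), 76 mm high (its z, up), about 45 g, standing in one of the jar's slots at the start; it may be absent. Take it by its two upright edges, across the 50 mm. Its underside is 38 mm below this point.
- slide_2_mid (a point): Centre (half-way up) of the glass counting slide with the green upper end: 5 mm thick (its x), 50 mm wide (its y), 76 mm high (its z, up), about 45 g, standing in one of the jar's slots at the start; it may be absent. Take it by its two upright edges, across the 50 mm. Its underside is 38 mm below this point.
- slide_3_mid (a point): Centre (half-way up) of the glass counting slide with the orange upper end: 5 mm thick (its x), 50 mm wide (its y), 76 mm high (its z, up), about 45 g, standing in one of the jar's slots at the start; it may be absent. Take it by its two upright edges, across the 50 mm. Its underside is 38 mm below this point.
- microscope: Fixed tall microscope right of the jar (it never moves), 543 mm high, origin under its middle. Its eyepieces overhang the bench towards the robot, to about 0.23 m nearer the robot than its origin, 0.35 to 0.42 m above the bench: draw the arm in when passing in front of it.
- sample_cup: Bystander: orange-lidded specimen cup, 65 mm across, 71 mm high; origin at the centre of its underside. Leave it alone.
- timer: Bystander: white bench timer, 60 x 64 x 18 mm; origin at the centre of its underside. Leave it alone.
- counter: Bystander: round hand tally counter, 56 x 52 x 19 mm; origin at the centre of its underside. Leave it alone.

How it is judged:
By the outcome, as a careful person would: the job done as asked, in the order asked, and still so for the second after the job is handed in, with the robot touching nothing.
Of slide_1, slide_2, slide_3 only 2 to 3 are there at a start; the rules pass over those that are not, and their reading is None.
At some moment in a run one of slide_rack may be knocked a few centimetres aside while the robot is not near it.
It also fails if it takes over 200 s, if anything falls off the work surface, if the arm or the gripper's body presses on something with over 40 N, if the wrist force passes 120 N, or if a joint passes its speed limit or range.

## Working session

There is one attempt and no reset: what is moved stays moved. The work goes in short steps, Python scripts to look and compute and a tool call to move; the robot and the scene stay as the last step left them, time stands still between calls to the robot, and variables do not carry over. Pictures are saved under pics/ and viewed, at most 14 in all, crops included, and the job is handed in when it is done.

Besides the shell and the picture viewer there is one more tool, called after ">>>" as a command line: name --pt "numbers of a row" for each row, then --argument value for the rest. step_arm: Moves the arm, as the interface text tells. Its arguments: {"type":"object","properties":{"commands":{"type":"array","items":{"type":"array","items":{"type":"number"}}},"newtons":{"type":"number"}},"required":["commands"]}

```bash
mkdir -p pics; ls
python3 - <<'E'
from station import robot
import cv2
for c in ("scene","top"):
    im=robot.get_image(c); cv2.imwrite(f"pics/{c}0.png",im[:,:,::-1]); print(c,robot.camera_model(c))
s=robot.state(); print(s)
for n in ["slide_keeper","knob_mid","slide_rack","slide_1_mid","slide_2_mid","slide_3_mid","sample_cup","timer","counter","microscope","pivot"]:
    for c in ("scene","top"):
        print(n,c,[(d["xy"],d["p"]) for d in robot.spot_point(n,c)[:3]])
E
```

```text
pics
scene {'vertical_fov': 45.783685669927024, 'cx': 327.2526941326088, 'cy': 202.12602303212503, 'eye': array([-0.3473276 ,  0.63376911,  1.27842424]), 'attitude': array([ 0.44338183, -0.7516053 , -1.99193496])}
top {'vertical_fov': 43.02800118529164, 'cx': 321.8842492678581, 'cy': 205.20994434011172, 'eye': array([0.14382158, 0.22293194, 1.30565216]), 'attitude': array([ 0.23464766, -0.29505285, -1.79857201])}
{'time': 0.1, 'qpos': array([-1.38911887e+00,  2.21139116e-01,  1.52747889e+00, -4.76445595e-06,
        1.39468620e+00, -1.26123861e-01]), 'qvel': array([-0.00084366, -0.002748  , -0.00250394,  0.00196312, -0.00030136,
       -0.00069127]), 'tau': array([ 5.65442206e-04, -4.95945704e+01, -3.88519621e+01,  7.01691024e-02,
        5.16138284e-02, -3.81481573e-05]), 'ee_pos': array([ 0.18923389, -0.59509232,  0.22156111]), 'tool_rot': array([-3.10277032e+00, -4.81325872e-01,  8.19881095e-05]), 'wrist_force': array([ 0.63865239, -0.53867258,  0.38701854]), 'wrist_torque': array([-0.03577954, -0.01265114, -0.0261581 ]), 'finger_force': 0.0, 'opening': 1.0039850432643391}
slide_keeper scene [([316.0, 239.4], 0.97), ([319.4, 215.4], 0.33)]
slide_keeper top [([305.7, 234.1], 0.63)]
knob_mid scene [([247.4, 297.1], 0.71)]
knob_mid top [([303.5, 217.7], 0.79)]
slide_rack scene [([277.9, 262.4], 0.8)]
slide_rack top [([247.5, 251.9], 0.96)]
slide_1_mid scene []
slide_1_mid top []
slide_2_mid scene [([314.3, 239.9], 0.49)]
slide_2_mid top []
slide_3_mid scene []
slide_3_mid top [([247.7, 252.4], 0.48)]
sample_cup scene [([234.8, 240.3], 0.97)]
sample_cup top [([201.8, 213.4], 0.78)]
timer scene [([247.5, 298.1], 0.66)]
timer top [([195.8, 291.4], 0.83)]
counter scene []
counter top [([449.2, 234.1], 0.48)]
microscope scene []
microscope top []
pivot scene [([336.6, 215.9], 0.57)]
pivot top [([332.6, 202.8], 0.62)]
```

View pics/scene0.png

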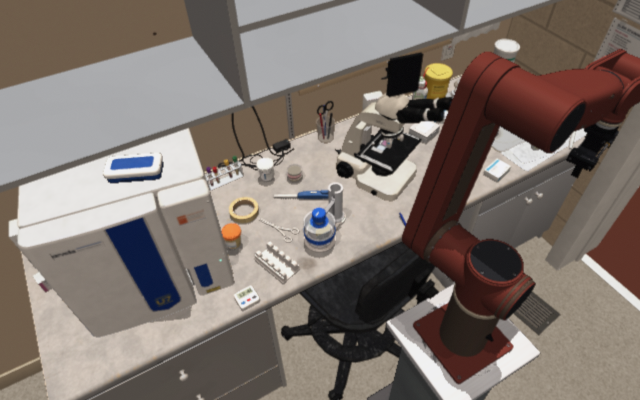

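View pics/top0.png

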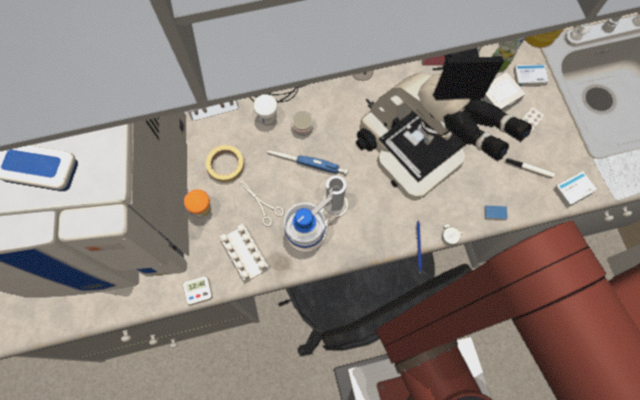

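Scene: knob about (319,215), jar (319,235), guide tube (336,195), rack (277,262), cup (232,237), timer (247,297). Top: knob (304,217), tube top (336,186), rack (243,252), timer (197,290), cup (197,201), counter (452,234).

```bash
cat > h.py <<'E'
import numpy as np, cv2
from scipy.spatial.transform import Rotation as R
from scipy.optimize import least_squares
from station import robot
CM={c:robot.camera_model(c) for c in ("scene","top")}
def proj(p,c):
    m=CM[c]; q=(np.atleast_2d(p)-m["eye"])@R.from_rotvec(m["attitude"]).as_matrix()
    f=200/np.tan(np.radians(m["vertical_fov"])/2)
    return np.c_[m["cx"]+f*q[:,0]/-q[:,2], m["cy"]-f*q[:,1]/-q[:,2]]
def ray(uv,c):
    m=CM[c]; f=200/np.tan(np.radians(m["vertical_fov"])/2)
    d=R.from_rotvec(m["attitude"]).apply([(uv[0]-m["cx"])/f,-(uv[1]-m["cy"])/f,-1]); return m["eye"],d
def atz(uv,c,z):
    e,d=ray(uv,c); return e+d*(z-e[2])/d[2]
def tri(us,ut):
    r=least_squares(lambda p:np.r_[proj(p,"scene")[0]-us,proj(p,"top")[0]-ut],atz(us,"scene",.05)); return r.x,np.sqrt((r.fun**2).mean())
def hsv(im): return cv2.cvtColor(im,cv2.COLOR_RGB2HSV).astype(int)
def crop(im,u0,v0,w,h,k,fn): cv2.imwrite(fn,cv2.resize(im[v0:v0+h,u0:u0+w,::-1],None,fx=k,fy=k,interpolation=cv2.INTER_CUBIC))
E
python3 - <<'E'
from h import *
a=cv2.imread("pics/scene0.png")[:,:,::-1];b=cv2.imread("pics/top0.png")[:,:,::-1]
A=cv2.resize(a[170:290,240:360],None,fx=4,fy=4,interpolation=cv2.INTER_CUBIC)
B=cv2.resize(b[160:280,220:360],None,fx=4,fy=4,interpolation=cv2.INTER_CUBIC)[:,:]
B=B[:, :320+0] if 0 else B
A=cv2.resize(a[170:290,245:345],None,fx=4,fy=4,interpolation=cv2.INTER_CUBIC);B=cv2.resize(b[170:290,220:320+0],None,fx=4,fy=4,interpolation=cv2.INTER_CUBIC)
cv2.imwrite("pics/c0.png",np.hstack([A,B])[:,:,::-1])
def blob(im,m):
    n,l,s,c=cv2.connectedComponentsWithStats(m.astype(np.uint8)); i=1+np.argmax(s[1:,4]); return c[i],s[i]
k=[]
for im,(u,v) in ((a,(319,215)),(b,(304,217))):
    H=hsv(im); m=(H[...,0]>105)&(H[...,0]<125)&(H[...,1]>150)
    w=np.zeros_like(m); w[v-14:v+15,u-14:u+15]=1
    c,s=blob(im,m&w); print(c,s); k.append(c)
print("knob",tri(*k))
print("rack",tri((277.9,262.4),(247.5,251.9)), atz((277.9,262.4),"scene",0.0),atz((247.5,251.9),"top",0.))
print("jar",atz((316.0,239.4),"scene",0),atz((305.7,234.1),"top",0))
print("tube",tri((336.6,186),(336,181)))
print("counter",atz((452,234),"top",.02),"cup",atz((232,237),"scene",.05),atz((197,201),"top",.07),"timer",atz((197,291),"top",.02))
E
```

```text
[318.62719298 217.88596491] [310 208  18  20 228]
[304.13559322 220.57909605] [293 209  22  23 354]
knob (array([0.50971233, 0.17951409, 0.1121258 ]), np.float64(0.17235354981102702))
rack (array([ 0.49775771,  0.34091237, -0.00356529]), np.float64(0.05985142723191626)) [0.4951726  0.34151862 0.        ] [0.49693038 0.34074257 0.        ]
jar [0.51375717 0.18925971 0.        ] [0.50678648 0.18056695 0.        ]
tube (array([0.57614943, 0.07930695, 0.14799997]), np.float64(1.2224278396433437))
counter [ 0.40785788 -0.19111796  0.02      ] cup [0.62794603 0.43801029 0.05      ] [0.64188288 0.43436375 0.07      ] timer [0.42317433 0.48305449 0.02      ]
```

View pics/c0.png

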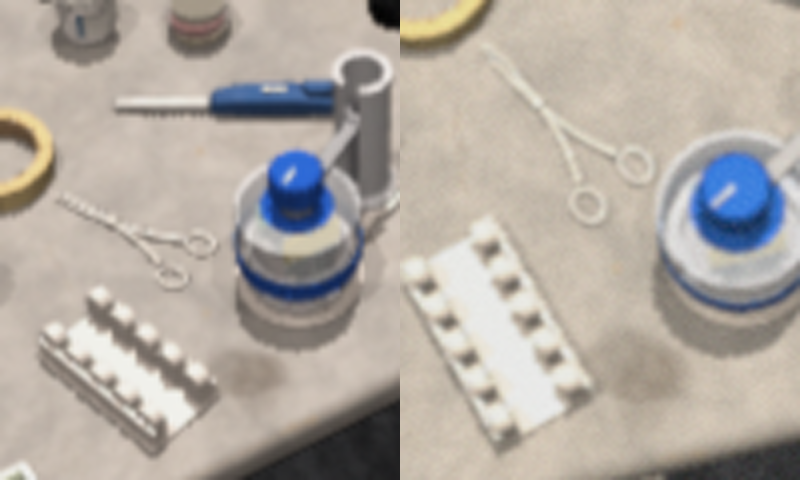

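The crop shows the rack with two rows of five teeth, the knob with its white mark, and the tube top at scene ≈(335.5,188). Closer crops next, for a model fit.

Run:
```python
from h import *
a=cv2.imread("pics/scene0.png");b=cv2.imread("pics/top0.png")
f=lambda im,u,v:cv2.resize(im[v:v+50,u:u+66],(400,300),interpolation=cv2.INTER_CUBIC)
cv2.imwrite("pics/c1.png",np.vstack([np.hstack([f(a,245,236),f(b,212,222)]),np.hstack([f(a,295,178),f(b,290,175)])]))
```

```text
(no output)
```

View pics/c1.png

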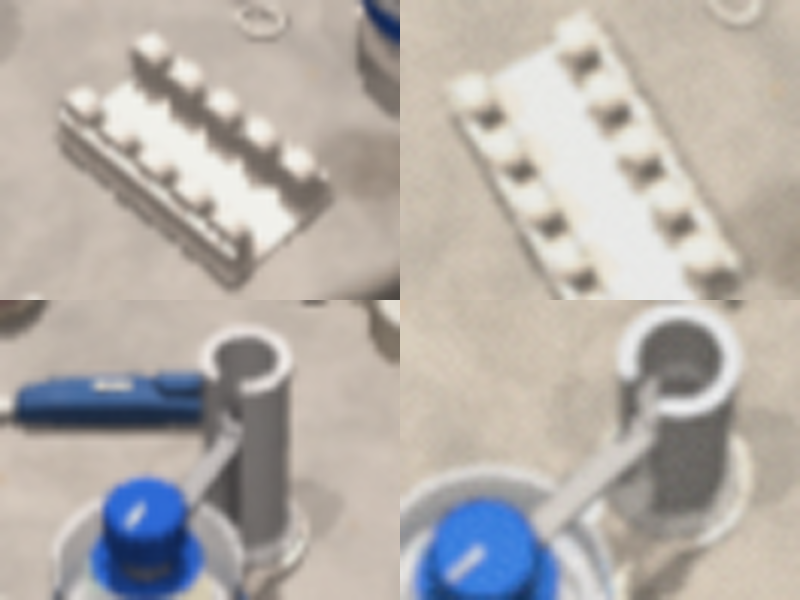

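Run:
```python
from h import *
S=lambda x,y,u,v:(u+x/6.06,v+y/6)
ktop=tri(S(145,206,295,178),S(84,243,290,175)); tt=tri(S(247,59,295,178),S(280,60,290,175))
print("knobtop",ktop,"tubetop",tt)
kc,tc=ktop[0],tt[0]
d=tc[:2]-kc[:2]; print("dist",np.hypot(*d),"yaw",np.arctan2(d[1],d[0])-np.arctan2(-95,55))
# rack
sf=[(152,50),(188,76),(223,104),(260,132),(298,160)]; sn=[(85,103),(122,132),(157,161),(195,190),(232,218)]
tr=[(575,32),(612,86),(648,140),(682,196),(716,250)]; tl=[(465,92),(503,145),(536,200),(570,256)]
X=np.arange(-2,3)*.028
def mod(p,s,n): # rack teeth
    x=X[:n]; c,si=np.cos(p[2]),np.sin(p[2]); y=s*p[3]
    return np.c_[p[0]+c*x-si*y,p[1]+si*x+c*y,np.full(n,.038)]
def fun(p):
    r=[]
    for L,s,c,u,v,o in ((sf,1,"scene",245,236,0),(sn,-1,"scene",245,236,0),(tr,1,"top",212,222,400),(tl,-1,"top",212,222,400)):
        r.append(proj(mod(p,s,len(L)),c)-[S(x-o,y,u,v) for x,y in L])
    return np.vstack(r).ravel()
best=min((least_squares(fun,[.497,.341,t,s*.025]) for t in np.arange(0,6.28,.5) for s in (1,-1)),key=lambda r:r.cost)
print(best.x, np.sqrt((best.fun**2).mean()));
```

```text
knobtop (array([0.51510256, 0.17706605, 0.13332513]), np.float64(0.5679069063890784)) tubetop (array([0.56740876, 0.08313212, 0.1479991 ]), np.float64(0.4565930873005506))
dist 0.10751521825527913 yaw -0.016716048736030276
[0.49118824 0.34630701 3.46331549 0.02554864] 0.7689117987812812
```

```bash
cat >> h.py <<'E'
def yaw(s): x=R.from_rotvec(s["tool_rot"]).apply([1,0,0]); return np.arctan2(x[1],x[0])
def show(s=None):
    s=s or robot.state(); print("t%.2f"%s["time"],"pos",s["ee_pos"].round(4),"yaw %.3f"%yaw(s),"z",R.from_rotvec(s["tool_rot"]).apply([0,0,1]).round(3),"F",s["wrist_force"].round(1),"T",s["wrist_torque"].round(2),"op %.3f ff %.1f"%(s["opening"],s["finger_force"]),"q",s["qpos"].round(2))
def goal(p,psi,tilt=0,az=None):
    """delta to pose with tool down, x yaw psi, then leaned by tilt about tool y (positive: fingers point toward +tool x... )"""
    s=robot.state(); A=R.from_rotvec(s["tool_rot"])
    T=R.from_euler("z",psi)*R.from_rotvec([np.pi,0,0])*R.from_rotvec([0,tilt,0])
    d=np.array(p)-s["ee_pos"]
    print("world d",d.round(4),"| cur-frame",(A.inv().apply(d)/.2).round(3),"| final-frame",(T.inv().apply(d)/.2).round(3),"| rot",((A.inv()*T).as_rotvec()/(np.pi/4)).round(3))
E
python3 - <<'E'
from h import *
show(); goal((.40,.10,.25),.308)
print(atz((490,150),"top",.38),atz((530,130),"top",.38),atz((365,140),"top",.1))
E
```

```text
t1.20 pos [ 0.1893 -0.5956  0.2226] yaw 0.308 z [ 0. -0. -1.] F [-0.3 -0.3 -0.3] T [ 0.01 -0.05 -0.03] op 1.001 ff 0.0 q [-1.39  0.22  1.53  0.    1.39 -0.13]
world d [0.2107 0.6956 0.0274] | cur-frame [ 2.057 -2.996 -0.137] | final-frame [ 2.058 -2.995 -0.137] | rot [ 0. -0. -0.]
[ 0.48065937 -0.20497499  0.38      ] [ 0.50282076 -0.29887498  0.38      ] [ 0.68980077 -0.02672578  0.1       ]
```

>>> step_arm --pt "0 0 0 0.1 -0.15 -0.0075 1" --pt "0 0 0 0.1 -0.15 -0.0075 1" --pt "0 0 0 0.1 -0.15 -0.0075 1" --pt "0 0 0 0.1 -0.15 -0.0075 1" --pt "0 0 0 0.1 -0.15 -0.0075 1" --pt "0 0 0 0.1 -0.15 -0.0075 1" --pt "0 0 0 0.1 -0.15 -0.0075 1" --pt "0 0 0 0.1 -0.15 -0.0075 1" --pt "0 0 0 0.1 -0.15 -0.0075 1" --pt "0 0 0 0.1 -0.15 -0.0075 1" --newtons 50

```text
time: 2.45
ee_pos: [0.2893, -0.2481, 0.2378]
tool_rot: [3.104, 0.481, 0.001]
wrist_force: [0.4, -0.1, 0.5]
opening: 1.005
finger_force: 0.0
```

>>> step_arm --pt "0 0 0 0.1 -0.15 0 1" --pt "0 0 0 0.1 -0.15 0 1" --pt "0 0 0 0.1 -0.15 0 1" --pt "0 0 0 0.1 -0.15 0 1" --pt "0 0 0 0.1 -0.15 0 1" --pt "0 0 0 0.1 -0.15 0 1" --pt "0 0 0 0.1 -0.15 0 1" --pt "0 0 0 0.1 -0.15 0 1" --pt "0 0 0 0.1 -0.15 0 1" --pt "0 0 0 0.1 -0.15 0 1" --pt "0 0 0.22 0 0 0 1" --pt "0 0 0.22 0 0 0 1" --pt "0 0 0.2 0 0 0 1"

```text
time: 4.08
ee_pos: [0.3887, 0.0976, 0.2376]
tool_rot: [-3.126, 0.313, -0.0]
wrist_force: [0.2, -0.0, -0.2]
opening: 1.005
finger_force: 0.0
```

Run:
```python
from h import *
show()
# per-camera at text heights
S=lambda x,y,u,v:(u+x/6.06,v+y/6)
print(atz(S(145,206,295,178),"scene",.143),atz(S(84,243,290,175),"top",.143))
print(atz(S(247,59,295,178),"scene",.153),atz(S(280,60,290,175),"top",.153))
goal((.515,.178,.20),-.2)
```

```text
t4.08 pos [0.3887 0.0976 0.2376] yaw -0.200 z [ 0. -0. -1.] F [ 0.2 -0.  -0.2] T [0.08 0.02 0.07] op 1.005 ff 0.0 q [ 0.05 -0.36  2.05 -0.    1.45  1.82]
[0.50567266 0.17895572 0.143     ] [0.51316617 0.17869253 0.143     ]
[0.56158397 0.08390443 0.153     ] [0.5664833  0.08472585 0.153     ]
world d [ 0.1263  0.0804 -0.0376] | cur-frame [ 0.539 -0.519  0.188] | final-frame [ 0.539 -0.52   0.188] | rot [-0. -0.  0.]
```

>>> step_arm --pt "0 0 0 0.13 -0.13 0.04 1" --pt "0 0 0 0.13 -0.13 0.05 1" --pt "0 0 0 0.13 -0.13 0.05 1" --pt "0 0 0 0.13 -0.13 0.05 1" --pt "0 0 0 0 0 0 1"

```text
time: 4.7
ee_pos: [0.5114, 0.18, 0.1979]
tool_rot: [3.126, -0.304, -0.004]
wrist_force: [0.4, 0.2, -0.4]
opening: 1.002
finger_force: 0.0
```

Run:
```python
from h import *
show(); s=robot.state()
A=R.from_rotvec(s["tool_rot"]);p=s["ee_pos"]
out=[]
for c,(u,v) in (("scene",(285,160)),("top",(270,160))):
    im=robot.get_image(c).copy(); cv2.imwrite(f"pics/{c}1.png",im[:,:,::-1])
    k=cv2.resize(im[v:v+75,u:u+66],(400,455),interpolation=cv2.INTER_CUBIC)
    for q in [p,p+A.apply([0,.0435,0]),p-A.apply([0,.0435,0]),np.array([.513,.178,.143]),np.array([.566,.083,.153])]:
        x=(proj(q,c)[0]-[u,v]+.5)*6.06; cv2.drawMarker(k,(int(x[0]),int(x[1])),(255,0,0),0,14,1)
    out.append(k)
cv2.imwrite("pics/c2.png",np.hstack(out)[:,:,::-1])
```

```text
t4.70 pos [0.5114 0.18   0.1979] yaw -0.194 z [-0.002 -0.    -1.   ] F [ 0.4  0.2 -0.4] T [ 0.03  0.06 -0.03] op 1.002 ff 0.0 q [0.19 0.04 1.77 0.   1.33 1.96]
```

View pics/c2.png

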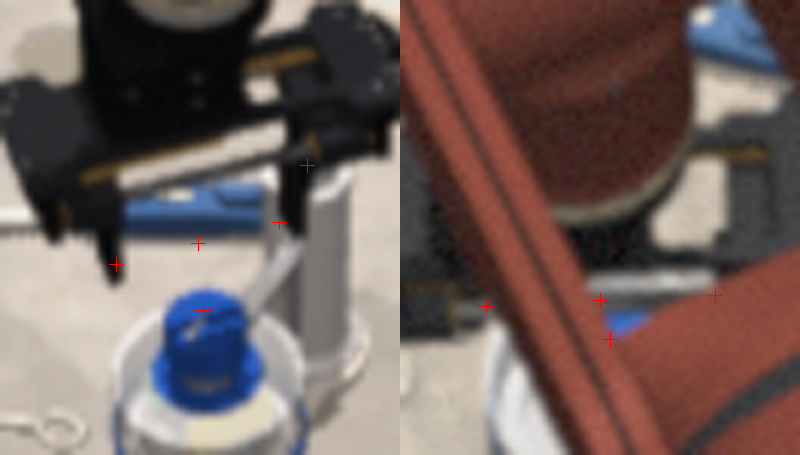

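Scene shows the fingers straddling above the knob; the projected marks for knob top (203,310 in the crop) fall on the disc within about 2 mm. The top view is blocked by the arm. Descending and gripping gently.

>>> step_arm --pt "0 0 0 0 0 0.087 1" --pt "0 0 0 0 0 0.087 1" --pt "0 0 0 0 0 0.087 1" --pt "0 0 0 0 0 0.087 1" --pt "0 0 0 0 0 0.087 1" --pt "0 0 0 0 0 0 1" --pt "0 0 0 0 0 0 -1" --pt "0 0 0 0 0 0 -1" --pt "0 0 0 0 0 0 -1" --pt "0 0 0 0 0 0 -1" --pt "0 0 0 0 0 0 -1" --pt "0 0 0 0 0 0 -1" --pt "0 0 0 0 0 0 -1" --pt "0 0 0 0 0 0 -1" --newtons 10

```text
time: 6.55
ee_pos: [0.511, 0.1795, 0.1127]
tool_rot: [-3.126, 0.305, -0.0]
wrist_force: [-0.5, 1.6, 2.2]
opening: 0.496
finger_force: 10.0
```

Run:
```python
from h import *
show()
```

```text
t6.55 pos [0.511  0.1795 0.1127] yaw -0.195 z [ 0.  0. -1.] F [-0.5  1.6  2.2] T [0.29 0.13 0.02] op 0.496 ff 10.0 q [0.19 0.13 1.85 0.   1.17 1.96]
```

>>> step_arm --pt "0 0 0 0 0 0 -1" --pt "0 0 0 0 0 0 -1" --pt "0 0 -0.1 0 0 0 -1" --pt "0 0 -0.2 0 0 0 -1" --pt "0 0 -0.2 0 0 0 -1" --pt "0 0 -0.2 0 0 0 -1" --pt "0 0 -0.2 0 0 0 -1" --pt "0 0 -0.2 0 0 0 -1" --pt "0 0 -0.2 0 0 0 -1" --pt "0 0 -0.2 0 0 0 -1" --pt "0 0 0 0 0 0 -1" --newtons 40

```text
time: 7.92
ee_pos: [0.5115, 0.1784, 0.1126]
tool_rot: [2.769, 1.48, 0.001]
wrist_force: [2.1, -3.8, -0.6]
opening: 0.494
finger_force: 40.0
```

Run:
```python
from h import *
show()
```

```text
t7.92 pos [0.5115 0.1784 0.1126] yaw 0.982 z [ 0.001 -0.001 -1.   ] F [ 2.1 -3.8 -0.6] T [-0.52 -0.48  0.09] op 0.494 ff 40.0 q [ 0.19  0.13  1.85 -0.    1.16  0.78]
```

>>> step_arm --pt "0 0 -0.2 0 0 0 -1" --pt "0 0 -0.2 0 0 0 -1" --pt "0 0 -0.2 0 0 0 -1" --pt "0 0 -0.2 0 0 0 -1" --pt "0 0 -0.2 0 0 0 -1" --pt "0 0 -0.2 0 0 0 -1" --pt "0 0 -0.2 0 0 0 -1" --pt "0 0 0 0 0 0 -1" --pt "0 0 0 0 0 0 -1"

```text
time: 9.05
ee_pos: [0.5119, 0.1779, 0.1125]
tool_rot: [1.59, 2.706, -0.001]
wrist_force: [3.3, -4.1, -2.6]
opening: 0.487
finger_force: 40.0
```

Run:
```python
from h import *
show()
```

```text
t9.05 pos [0.5119 0.1779 0.1125] yaw 2.079 z [ 0.002 -0.002 -1.   ] F [ 3.3 -4.1 -2.6] T [-0.82 -0.72  0.1 ] op 0.487 ff 40.0 q [ 0.19  0.13  1.85 -0.    1.16 -0.32]
```

>>> step_arm --pt "0 0 0 0 0 -0.05 -1" --pt "0 0 0 0 0 -0.05 -1" --pt "0 0 0 0 0 -0.05 -1" --pt "0 0 0 0 0 -0.05 -1" --pt "0 0 0 0 0 -0.05 -1" --pt "0 0 0 0 0 -0.05 -1" --pt "0 0 0 0 0 0 -1" --pt "0 0 0 0 0 0 -1"

```text
time: 10.05
ee_pos: [0.5114, 0.1777, 0.1723]
tool_rot: [1.592, 2.706, -0.003]
wrist_force: [3.6, -5.7, -0.8]
opening: 0.489
finger_force: 40.0
```

Run:
```python
from h import *
show()
for c,(u,v) in (("scene",(285,160)),):
    im=robot.get_image(c).copy(); cv2.imwrite(f"pics/{c}2.png",im[:,:,::-1])
    crop(im,285,160,80,75,5,"pics/c3.png")
```

```text
t10.05 pos [0.5114 0.1777 0.1723] yaw 2.078 z [ 0.001 -0.003 -1.   ] F [ 3.6 -5.7 -0.8] T [-0.94 -0.53 -0.13] op 0.489 ff 40.0 q [ 0.19  0.06  1.8  -0.    1.28 -0.32]
```

View pics/c3.png

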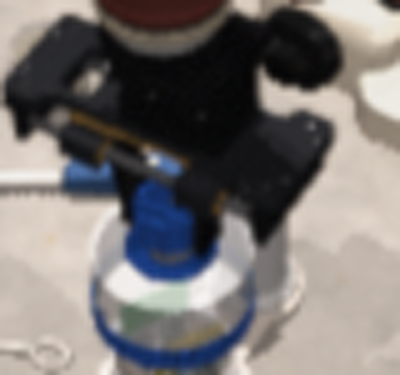

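Run:
```python
from h import *
for dz in (0,.06):
    for n,q in (("ktop",(.512,.178,.143+dz)),("kbot",(.512,.178,.111+dz)),("lidlow",(.512,.178,.038+dz))):
        print(dz,n,proj(q,"scene")[0].round(1),"crop",((proj(q,"scene")[0]-[285,160])*5).round())
```

```text
0 ktop [318.2 210.9] crop [166. 255.]
0 kbot [318.4 217.4] crop [167. 287.]
0 lidlow [318.9 231.5] crop [170. 357.]
0.06 ktop [317.8 198.2] crop [164. 191.]
0.06 kbot [318. 205.] crop [165. 225.]
0.06 lidlow [318.5 220. ] crop [168. 300.]
```

>>> step_arm --pt "0 0 -0.2 -0.008 -0.086 0 -1" --pt "0 0 -0.2 -0.008 -0.086 0 -1" --pt "0 0 -0.2 -0.008 -0.086 0 -1" --pt "0 0 0 0 0 0 -1"

```text
time: 10.6
ee_pos: [0.4753, 0.1417, 0.1725]
tool_rot: [0.913, 3.001, -0.002]
wrist_force: [8.6, -3.7, -7.3]
opening: 0.491
finger_force: 40.0
```

Run:
```python
from h import *
show()
```

```text
t10.60 pos [0.4753 0.1417 0.1725] yaw 2.551 z [ 0.004 -0.002 -1.   ] F [ 8.6 -3.7 -7.3] T [-0.83 -1.5   0.06] op 0.491 ff 40.0 q [ 0.13 -0.05  1.91 -0.    1.28 -0.85]
```

>>> step_arm --pt "0 0 -0.2 -0.01 -0.086 0 -1" --pt "0 0 -0.2 -0.01 -0.086 0 -1" --pt "0 0 -0.2 -0.01 -0.086 0 -1" --pt "0 0 -0.2 -0.008 -0.086 0 -1" --pt "0 0 -0.2 -0.008 -0.086 0 -1" --pt "0 0 -0.2 -0.008 -0.086 0 -1" --pt "0 0 -0.2 -0.008 -0.086 0 -1" --pt "0 0 0 0 0 0 -1" --pt "0 0 0 0 0 0 -1"

```text
time: 11.72
ee_pos: [0.4744, 0.029, 0.1729]
tool_rot: [-0.787, 3.036, 0.001]
wrist_force: [8.6, 3.8, -5.1]
opening: 0.486
finger_force: 40.0
```

Run:
```python
from h import *
show()
```

```text
t11.72 pos [0.4744 0.029  0.1729] yaw -2.634 z [ 0.005  0.002 -1.   ] F [ 8.6  3.8 -5.1] T [ 0.7  -1.63 -0.12] op 0.486 ff 40.0 q [-0.11 -0.11  1.96  0.    1.28 -2.19]
```

>>> step_arm --pt "0 0 0 0 0 0 1" --pt "0 0 0 0 0 0 1" --pt "0 0 0 0 0 0 1" --pt "0 0 0 0 0 0 1" --pt "0 0 0 0 0 0 1" --pt "0 0 0 0 0 -0.1 1" --pt "0 0 0 0 0 -0.1 1" --pt "0 0 0 0 0 -0.15 1" --pt "0 0 0 0.15 -0.05 0 1" --pt "0 0 0 0.15 -0.05 0 1" --pt "0 0 0 0.15 -0.05 0 1" --pt "0 0 0 0.15 -0.05 0 1"

```text
time: 13.22
ee_pos: [0.3864, -0.066, 0.2426]
tool_rot: [-0.796, 3.039, -0.001]
wrist_force: [-0.2, -0.5, 0.7]
opening: 0.998
finger_force: 0.0
```

Run:
```python
from h import *
show()
P=np.array([[.5119,.1777],[.4753,.1417],[.4744,.029]])
r=least_squares(lambda c:np.hypot(*(P-c).T)-.11,[.567,.083]); print("pivot",r.x,r.fun)
o=[]
for c in ("scene","top"):
    im=robot.get_image(c).copy(); cv2.imwrite(f"pics/{c}3.png",im[:,:,::-1])
    k=cv2.resize(im[140:300,225:360],(400,474),interpolation=cv2.INTER_CUBIC);o.append(k)
    for n in ("slide_1_mid","slide_2_mid","slide_3_mid","slide_keeper","slide_rack"): print(c,n,[(d["xy"],d["p"]) for d in robot.spot_point(n,c)[:3]])
cv2.imwrite("pics/c4.png",np.hstack(o)[:,:,::-1])
```

```text
t13.22 pos [ 0.3864 -0.066   0.2426] yaw -2.629 z [ 0. -0. -1.] F [-0.2 -0.5  0.7] T [ 0.12 -0.12  0.04] op 0.998 ff 0.0 q [-0.37 -0.39  2.06 -0.    1.47 -2.45]
pivot [0.56939961 0.0842069 ] [-0.00024042  0.00027327 -0.00012403]
scene slide_1_mid [([321.9, 239.2], 0.61)]
scene slide_2_mid [([318.3, 224.8], 0.65), ([367.9, 194.8], 0.65)]
scene slide_3_mid []
scene slide_keeper [([316.2, 239.2], 0.86)]
scene slide_rack [([276.3, 261.8], 0.58)]
top slide_1_mid [([304.5, 235.8], 0.76), ([195.7, 291.6], 0.29)]
top slide_2_mid [([302.4, 220.4], 0.58)]
top slide_3_mid []
top slide_keeper [([303.3, 236.4], 0.89)]
top slide_rack [([245.3, 250.8], 0.8)]
```

View pics/c4.png

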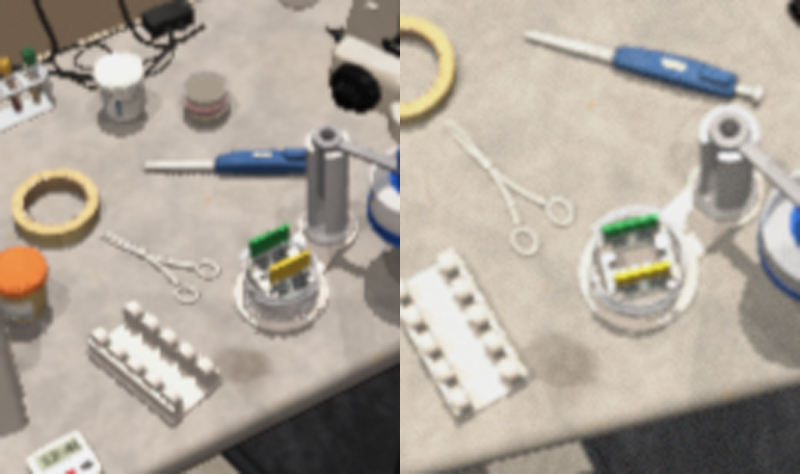

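Green and yellow slides are in the jar (orange is absent), the lid is aside to the right, and the rack looks as before. Now fitting the slides and the rack.

```bash
cat > fit.py <<'E'
from h import *
def mask(im,col,c,win):
    H=hsv(im); lo,hi={"g":(50,85),"y":(20,33)}[col]; u0,v0,u1,v1=win
    m=(H[...,0]>lo)&(H[...,0]<hi)&(H[...,1]>130)&(H[...,2]>60); w=np.zeros_like(m); w[v0:v1,u0:u1]=1
    n,l,s,_=cv2.connectedComponentsWithStats((m&w).astype(np.uint8)); 
    return l==1+np.argmax(s[1:,4]) if n>1 else m&w
def ends(m):
    v,u=np.nonzero(m); P=np.c_[u,v]-.0; c=P.mean(0); d=np.linalg.svd(P-c,full_matrices=False)[2][0]; d*=np.sign(d[0]) or 1
    return c,d,len(u)
def slide(col,wins,ims,z=.088,hb=.014):
    # fit x,y,yaw of slide whose coloured band box (5x50x hb) top at z, by rendering silhouettes
    ms={c:mask(ims[c],col,c,wins[c]) for c in ims}
    def feat(p):
        r=[]
        for c in ims:
            cs,sn=np.cos(p[2]),np.sin(p[2])
            B=np.array([(x,y,zz) for x in(-.0025,.0025) for y in(-.025,.025) for zz in(p[3]-hb,p[3])])
            W=np.c_[p[0]+cs*B[:,0]-sn*B[:,1],p[1]+sn*B[:,0]+cs*B[:,1],B[:,2]]
            h=cv2.convexHull(proj(W,c).astype(np.float32)); M=cv2.moments(h)
            t=.5*np.arctan2(2*M["mu11"],M["mu20"]-M["mu02"])
            ce,d,n=ends(ms[c]); tm=np.arctan2(d[1],d[0])
            r+= [M["m10"]/M["m00"]-ce[0],M["m01"]/M["m00"]-ce[1],10*np.sin(t-tm)]
        return np.array(r)
    ce=ends(ms["top"])[0]; g=atz(ce,"top",z-.006)
    a=least_squares(feat,[g[0],g[1],0,z],diff_step=1e-3)
    b=least_squares(lambda q:feat([*q,z]),[g[0],g[1],0],diff_step=1e-3)
    print(col,{c:(ends(ms[c])[0].round(1),ends(ms[c])[2]) for c in ims},"free z",a.x.round(4),a.fun.round(1),"| fixed",b.x.round(4),b.fun.round(1))
    return b.x
E
python3 - <<'E'
from fit import *
ims={c:cv2.imread(f"pics/{c}3.png")[:,:,::-1] for c in("scene","top")}
w={"scene":(300,210,340,245),"top":(285,205,325,245)}
g=slide("g",w,ims);y=slide("y",w,ims); print(np.hypot(*(g-y)[:2]))
# rack teeth: overlay of earlier fit
E
```

```text
g {'scene': (array([315.3, 220.6]), 47), 'top': (array([302.4, 215.7]), 44)} free z [0.5358 0.179  0.     0.0782] [-0.4 -0.1  0.1  0.3  0.2 -0.1] | fixed [0.5316 0.1803 0.0011] [-0.2 -1.   0.1  0.   0.6 -0.1]
y {'scene': (array([322. , 229.5]), 70), 'top': (array([306.6, 232. ]), 58)} free z [0.4908 0.1789 0.0009 0.0796] [-0.3 -0.1 -0.1  0.2  0.1  0.2] | fixed [4.875e-01 1.800e-01 1.000e-04] [-0.2 -0.9 -0.1 -0.   0.6  0.2]
0.04413614444017058
```

Run:
```python
from h import *
goal((.475,.029,.243),yaw(robot.state()))
A=R.from_rotvec(robot.state()["tool_rot"]); print((A.inv().apply([.55*.038,-.835*.038,0])/.2))
```

```text
world d [0.0877 0.094  0.0006] | cur-frame [-0.613  0.194 -0.003] | final-frame [-0.613  0.194 -0.003] | rot [ 0. -0. -0.]
[-1.32196442e-02 -1.89513346e-01 -7.10743676e-05]
```

>>> step_arm --pt "0 0 0 -0.153 0.048 0 1" --pt "0 0 0 -0.153 0.048 0 1" --pt "0 0 0 -0.153 0.048 0 1" --pt "0 0 0 -0.153 0.048 0 1" --pt "0 0 0 0 0 0 1" --pt "0 0 0 0 0 0.12 1" --pt "0 0 0 0 0 0.12 1" --pt "0 0 0 0 0 0.1 1" --pt "0 0 0 0 0 0 1" --pt "0 0 0 0 -0.04 0 1" --pt "0 0 0 0 -0.04 0 1" --pt "0 0 0 -0.003 -0.04 0 1" --pt "0 0 0 -0.005 -0.04 0 1" --pt "0 0 0 -0.005 -0.03 0 1" --pt "0 0 0 0 0 0 1"

```text
time: 15.7
ee_pos: [0.4963, -0.0043, 0.1746]
tool_rot: [-0.794, 3.039, -0.0]
wrist_force: [0.5, 0.8, 0.5]
opening: 1.001
finger_force: 0.0
```

Run:
```python
from h import *
show()
```

```text
t15.70 pos [ 0.4963 -0.0043  0.1746] yaw -2.630 z [ 0. -0. -1.] F [0.5 0.8 0.5] T [ 0.13 -0.09  0.02] op 1.001 ff 0.0 q [-0.17 -0.05  1.91 -0.    1.28 -2.25]
```

>>> step_arm --pt "0 0 0 0 0.05 -0.02 1" --pt "0 0 0 0 0.03 -0.1 1" --pt "0 0 0 0 0 -0.15 1" --pt "0 0 0.22 0 0 -0.15 1" --pt "0 0 0.22 0 0 0 1" --pt "0 0 0.21 0 0 0 1" --pt "0 0 0 0 0 0 1"

```text
time: 16.58
ee_pos: [0.4878, 0.0108, 0.2589]
tool_rot: [-0.006, 3.141, 0.0]
wrist_force: [-0.2, -0.7, 0.9]
opening: 1.001
finger_force: 0.0
```

Run:
```python
from h import *
show(); goal((.490,.1785,.18),np.pi)
```

```text
t16.57 pos [0.4878 0.0108 0.2589] yaw -3.138 z [ 0.001  0.    -1.   ] F [-0.2 -0.7  0.9] T [ 0.12 -0.14 -0.03] op 1.001 ff 0.0 q [-0.14 -0.14  1.83  0.    1.45 -1.71]
world d [ 0.0022  0.1677 -0.0789] | cur-frame [-0.014  0.838  0.395] | final-frame [-0.011  0.838  0.395] | rot [0.    0.001 0.005]
```

>>> step_arm --pt "0 0 0 -0.005 0.168 0 1" --pt "0 0 0 0 0.168 0 1" --pt "0 0 0 0 0.168 0 1" --pt "0 0 0 0 0.168 0 1" --pt "0 0 0 0 0.168 0 1" --pt "0 0 0 0 0 0.15 1" --pt "0 0 0 0 0 0.2 1" --pt "0 0 0 0 0 0.2 1" --pt "0 0 0 0 0 0.2 1" --pt "0 0 0 0 0 0 1" --pt "0 0 0 0 0 0 1"

```text
time: 17.95
ee_pos: [0.4896, 0.1785, 0.1101]
tool_rot: [-0.005, 3.14, 0.001]
wrist_force: [0.2, 0.4, -0.5]
opening: 1.003
finger_force: 0.0
```

Run:
```python
from h import *
show(); s=robot.state();A=R.from_rotvec(s["tool_rot"]);p=s["ee_pos"]
o=[]
for c,(u,v) in (("scene",(285,180)),("top",(270,180))):
    im=robot.get_image(c).copy(); cv2.imwrite(f"pics/{c}4.png",im[:,:,::-1])
    k=cv2.resize(im[v:v+75,u:u+66],(400,455),interpolation=cv2.INTER_CUBIC)
    for q in [p+A.apply([x,y,0]) for x in(-.0095,.0095) for y in(-.0435,.0435)]:
        x=(proj(q,c)[0]-[u,v]+.5)*6.06; cv2.drawMarker(k,(int(x[0]),int(x[1])),(255,0,0),0,10,1)
    o.append(k)
cv2.imwrite("pics/c5.png",np.hstack(o)[:,:,::-1])
```

```text
t17.95 pos [0.4896 0.1785 0.1101] yaw -3.138 z [ 0.002  0.    -1.   ] F [ 0.2  0.4 -0.5] T [ 0.08 -0.11 -0.04] op 1.003 ff 0.0 q [ 0.2   0.08  1.9   0.    1.15 -1.38]
```

View pics/c5.png

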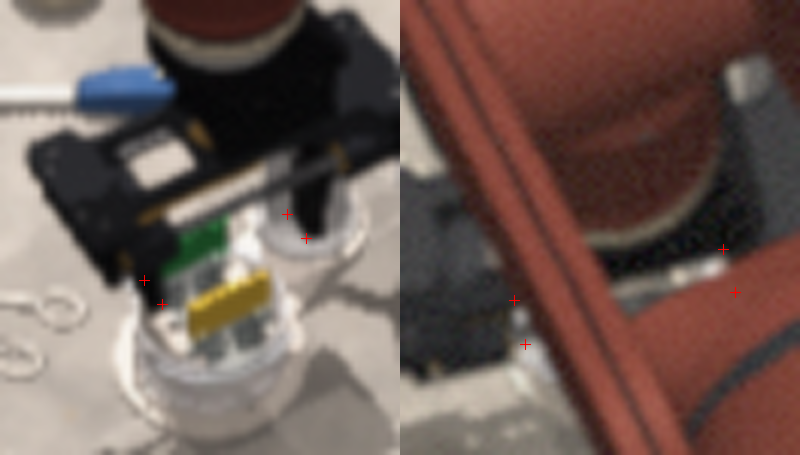

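The fingers straddle the yellow slide (scene), and the marks match the tips. Descending to grip.

>>> step_arm --pt "0 0 0 0 0 0.07 1" --pt "0 0 0 0 0 0.07 1" --pt "0 0 0 0 0 0.07 1" --pt "0 0 0 0 0 0.05 1" --pt "0 0 0 0 0 0 1" --pt "0 0 0 0 0 0 -1" --pt "0 0 0 0 0 0 -1" --pt "0 0 0 0 0 0 -1" --pt "0 0 0 0 0 0 -1" --pt "0 0 0 0 0 0 -1" --pt "0 0 0 0 0 0 -1" --pt "0 0 0 0 0 0 -1" --newtons 12

```text
time: 19.55
ee_pos: [0.4889, 0.1782, 0.0567]
tool_rot: [-0.002, 3.141, 0.0]
wrist_force: [-0.4, 0.2, 1.0]
opening: 0.57
finger_force: 12.0
```

Run:
```python
from h import *
show()
```

```text
t19.55 pos [0.4889 0.1782 0.0567] yaw -3.140 z [ 0.  0. -1.] F [-0.4  0.2  1. ] T [ 0.06 -0.11 -0.03] op 0.570 ff 12.0 q [ 0.2   0.16  1.93 -0.    1.05 -1.37]
```

>>> step_arm --pt "0 0 0 0 0 0 -1" --pt "0 0 0 0 0 0 -1" --pt "0 0 0 0 0 -0.05 -1" --pt "0 0 0 0 0 -0.05 -1" --pt "0 0 0 0 0 -0.05 -1" --pt "0 0 0 0 0 -0.08 -1" --pt "0 0 0 0 0 -0.08 -1" --pt "0 0 0 0 0 -0.08 -1" --pt "0 0 0 0 0 -0.08 -1" --pt "0 0 0 0 0 -0.08 -1" --pt "0 0 0 0 0 0 -1" --newtons 25

```text
time: 20.92
ee_pos: [0.4899, 0.1784, 0.1684]
tool_rot: [-0.002, 3.138, 0.001]
wrist_force: [0.3, -0.4, -0.5]
opening: 0.567
finger_force: 25.0
```

Run:
```python
from h import *
from fit import slide
show()
ims={c:cv2.imread(f"pics/{c}3.png")[:,:,::-1] for c in("scene","top")}
ns=robot.get_image("scene"); print(robot.recognise("slide_rack","scene")[:1],robot.recognise("slide_rack","scene")[:1]); cv2.imwrite("pics/scene5.png",ns[:,:,::-1])
```

```text
t20.93 pos [0.4899 0.1784 0.1684] yaw -3.140 z [ 0.003  0.001 -1.   ] F [ 0.3 -0.4 -0.5] T [ 0.15 -0.16 -0.01] op 0.567 ff 25.0 q [ 0.2   0.02  1.85 -0.    1.27 -1.37]
[{'rect': [277.6, 263.2, 44.6, 37.9], 'p': 0.69}] [{'rect': [277.6, 263.2, 44.6, 37.9], 'p': 0.69}]
```

```bash
cat > rack.py <<'E'
from fit import *
def band(c,x,y,th,z=.088,hb=.014):
    B=np.array([(a,b,zz) for a in(-.0025,.0025) for b in(-.025,.025) for zz in(z-hb,z)])
    W=np.c_[x+np.cos(th)*B[:,0]-np.sin(th)*B[:,1],y+np.sin(th)*B[:,0]+np.cos(th)*B[:,1],B[:,2]]
    M=cv2.moments(cv2.convexHull(proj(W,c).astype(np.float32))); return np.array([M["m10"],M["m01"]])/M["m00"]
w={"scene":(300,210,340,245),"top":(285,205,325,245)}
def bias(ims):
    return {c:np.mean([ends(mask(ims[c],k,c,w[c]))[0]-band(c,x,.1782,0) for k,x in(("g",.534),("y",.490))],0) for c in ims}
def overlay(im,c,b,p,u,v,wd,ht,k):
    o=cv2.resize(im[v:v+ht,u:u+wd],None,fx=k,fy=k,interpolation=cv2.INTER_CUBIC).copy()
    def pt(x,y,z):
        W=(p[0]+np.cos(p[2])*x-np.sin(p[2])*y,p[1]+np.sin(p[2])*x+np.cos(p[2])*y,z)
        q=(proj(W,c)[0]+b-[u,v]+.5)*k; return tuple(int(t) for t in q)
    for z,col in((0,(255,0,0)),):
        P=[pt(*q,z) for q in((-.068,-.037),(.068,-.037),(.068,.037),(-.068,.037))]
        cv2.polylines(o,[np.array(P)],True,col,1)
    for x in(-.042,-.014,.014,.042):
        for s in(-1,1):
            cv2.line(o,pt(x,s*.0285,.006),pt(x,s*.0285,.041),(0,160,0),1); 
        cv2.line(o,pt(x,-.0285,.006),pt(x,.0285,.006),(0,0,255),1)
    return o
E
python3 - <<'E'
from rack import *
ims={c:cv2.imread(f"pics/{c}3.png")[:,:,::-1] for c in("scene","top")}
b=bias(ims);print(b)
p=[.4912,.3463,.322]
cv2.imwrite("pics/c6.png",np.hstack([overlay(ims["scene"],"scene",b["scene"],p,249,238,57,54,7),overlay(ims["top"],"top",b["top"],p,215,222,57,54,7)])[:,:,::-1])
E
```

```text
{'scene': array([0.06150522, 1.66064075]), 'top': array([-0.54716356,  0.47834855])}
```

View pics/c6.png

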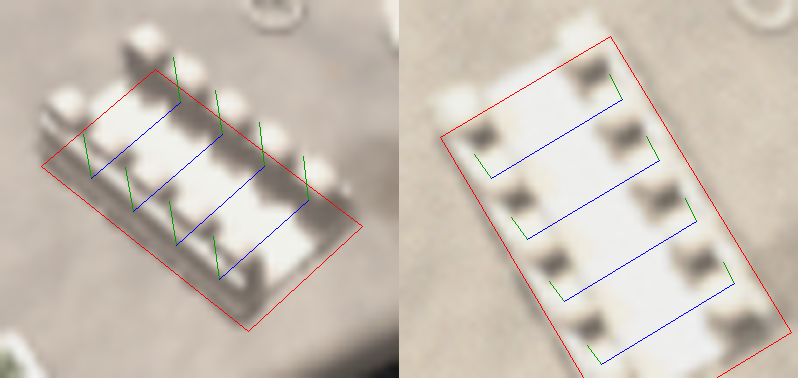

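```bash
cat >> rack.py <<'E'
def fitteeth(picks,b,p0):
    """picks: list of (camera, row sign, [tooth index], [uv])"""
    def fun(p):
        r=[]
        for c,s,ix,uv in picks:
            x=(np.array(ix)-2)*.028; y=s*p[3]
            W=np.c_[p[0]+np.cos(p[2])*x-np.sin(p[2])*y,p[1]+np.sin(p[2])*x+np.cos(p[2])*y,np.full(len(x),p[4])]
            r.append(proj(W,c)+b[c]-uv)
        return np.vstack(r).ravel()
    s=least_squares(fun,p0); return s.x,s.fun.reshape(-1,2)
E
python3 - <<'E'
from rack import *
ims={c:cv2.imread(f"pics/{c}3.png")[:,:,::-1] for c in("scene","top")}
b=bias(ims)
f=lambda L,u,v,o=0:[((x-o)/7+u-.5,y/7+v-.5) for x,y in L]
P=[("scene",1,[4,3,2,1,0],f([(148,40),(188,70),(230,104),(273,138),(316,172)],249,238)),
("scene",-1,[4,3,2],f([(68,103),(112,138),(155,172)],249,238)),
("top",1,[4,3,2,1,0],f([(578,35),(612,97),(648,162),(685,228),(722,290)],215,222,399)),
("top",-1,[4,3,2,1],f([(460,105),(497,165),(532,230),(570,293)],215,222,399))]
p,r=fitteeth(P,b,[.49,.346,.32,.025,.038]); print(p,np.sqrt((r**2).mean())); print(r.round(1).tolist())
for z in (.036,.040):
    import copy
# index-reversed alternative
P2=[(c,s,[4-i for i in ix],uv) for c,s,ix,uv in P]
p2,r2=fitteeth(P2,b,[.49,.346,.32+0,-.025,.038]); print(p2,np.sqrt((r2**2).mean()))
q=p if (r**2).sum()<(r2**2).sum() else p2
cv2.imwrite("pics/c7.png",np.hstack([overlay(ims["scene"],"scene",b["scene"],q,249,238,57,54,7),overlay(ims["top"],"top",b["top"],q,215,222,57,54,7)])[:,:,::-1])
E
```

```text
[ 0.49494033  0.34688269  0.30145412 -0.02428201  0.04383673] 0.44900875953410024
[[-0.7, -0.3], [-0.5, 0.1], [-0.5, -0.0], [-0.6, -0.0], [-0.5, 0.0], [-0.5, -0.3], [-0.8, -0.5], [-1.0, -0.4], [0.2, 0.4], [0.5, 0.5], [0.6, 0.2], [0.6, -0.1], [0.7, 0.3], [0.4, -0.1], [0.2, 0.3], [0.4, 0.1], [0.2, 0.4]]
[ 0.49494033  0.34688269 -2.84013853  0.02428201  0.04383673] 0.44900875953409924
```

View pics/c7.png

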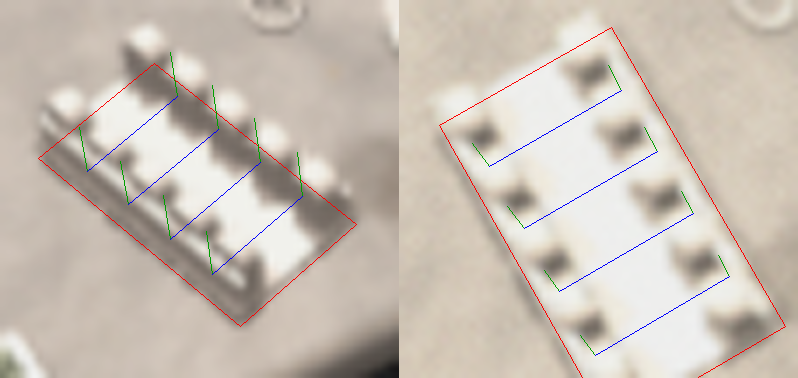

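Run:
```python
from rack import *
ims={c:cv2.imread(f"pics/{c}3.png")[:,:,::-1] for c in("scene","top")}
b=bias(ims)
im=cv2.imread("pics/scene5.png")[:,:,::-1]
m=mask(im,"y","scene",(290,170,350,235)); c,d,n=ends(m); print(c,n, band("scene",.49,.1784,0,.1997)+b["scene"])
s=least_squares(lambda p:band("scene",*p,0,.1997)+b["scene"]-c,[.49,.178]);print(s.x)
p=np.array([.495,.3469]);th=.3015
for x in(-.042,-.014,.014,.042): print(x,(p+x*np.array([np.cos(th),np.sin(th)])).round(4))
goal((.4816,.3427,.1684),np.pi+th)
```

```text
[323.05633803 206.02816901] 71 [321.28535208 206.74471349]
[0.49  0.178]
-0.042 [0.4549 0.3344]
-0.014 [0.4816 0.3427]
0.014 [0.5084 0.3511]
0.042 [0.5351 0.3594]
world d [-0.0067  0.1646  0.0025] | cur-frame [ 0.032  0.823 -0.013] | final-frame [-0.212  0.796 -0.013] | rot [-0.    -0.001 -0.382]
```

>>> step_arm --pt "0 0 -0.19 0 0 0 -1" --pt "0 0 -0.19 0 0 0 -1" --pt "0 0 0 -0.034 0.13 0 -1" --pt "0 0 0 -0.034 0.13 0 -1" --pt "0 0 0 -0.034 0.13 0 -1" --pt "0 0 0 -0.034 0.13 0 -1" --pt "0 0 0 -0.034 0.13 0 -1" --pt "0 0 0 -0.034 0.14 0 -1" --pt "0 0 0 0 0 0.12 -1" --pt "0 0 0 0 0 0.12 -1" --pt "0 0 0 0 0 0 -1" --pt "0 0 0 0 0 0 -1"

```text
time: 22.58
ee_pos: [0.4812, 0.3411, 0.1188]
tool_rot: [0.469, -3.106, 0.0]
wrist_force: [0.1, -0.0, -0.2]
opening: 0.57
finger_force: 25.0
```

```bash
sed -i 's/astype(np.float32))); return/astype(np.float32))); return/' rack.py
python3 - <<'E'
from rack import *
show(); goal((.4806,.3424,.12),np.pi+.3015)
ims={c:cv2.imread(f"pics/{c}3.png")[:,:,::-1] for c in("scene","top")}
b=bias(ims)
im=robot.get_image("scene"); cv2.imwrite("pics/scene6.png",im[:,:,::-1])
s=robot.state(); print("occl")
o=cv2.resize(im[215:290,240:320],None,fx=7,fy=7,interpolation=cv2.INTER_CUBIC)
cv2.imwrite("pics/c8.png",o[:,:,::-1])
E
```

```text
t22.57 pos [0.4812 0.3411 0.1188] yaw -2.842 z [-0. -0. -1.] F [ 0.1 -0.  -0.2] T [ 0.11 -0.17  0.01] op 0.570 ff 25.0 q [ 0.48  0.23  1.72 -0.    1.19 -1.39]
world d [-0.0006  0.0013  0.0012] | cur-frame [ 0.001  0.007 -0.006] | final-frame [ 0.001  0.007 -0.006] | rot [-0.    -0.    -0.002]
occl
```

View pics/c8.png

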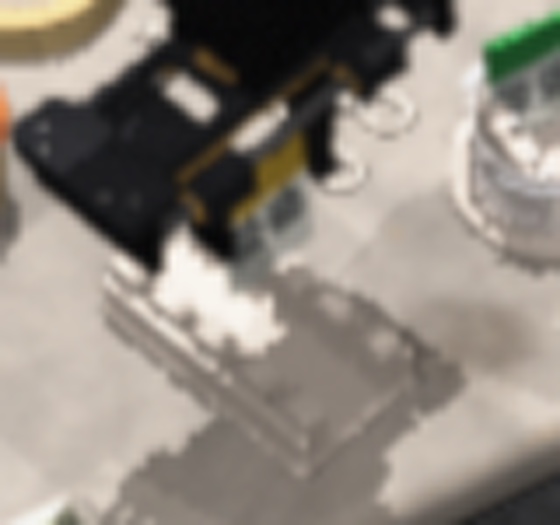

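Run:
```python
from rack import *
ims={c:cv2.imread(f"pics/{c}3.png")[:,:,::-1] for c in("scene","top")}
b=bias(ims)["scene"]; th=.3
im=cv2.imread("pics/scene6.png")[:,:,::-1]
o=overlay(im,"scene",b,[.495,.3469,.3015],240,215,80,75,7)
t=np.array([.4812,.3411]);X=np.array([np.cos(th),np.sin(th)]);Y=np.array([-X[1],X[0]])
P=[]
for y,z in((-.025,.0745),(.025,.0745),(.025,.1505),(-.025,.1505)):
    q=np.r_[t+.001*X+y*Y,z]; P.append(((proj(q,"scene")[0]+b-[240,215]+.5)*7).astype(int))
cv2.polylines(o,[np.array(P)],True,(255,0,255),1)
cv2.imwrite("pics/c9.png",o[:,:,::-1])
```

```text
(no output)
```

View pics/c9.png

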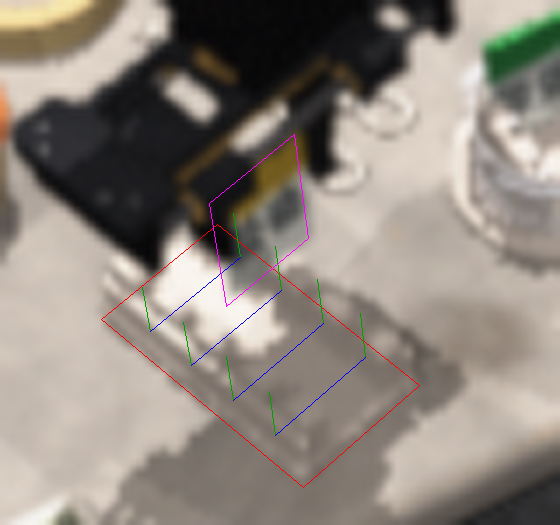

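>>> step_arm --pt "0 0 0 0 0.003 0.035 -1" --pt "0 0 0 0 0.003 0.035 -1" --pt "0 0 0 0 0 0.035 -1" --pt "0 0 0 0 0 0.03 -1" --pt "0 0 0 0 0 0.02 -1" --pt "0 0 0 0 0 0.02 -1" --pt "0 0 0 0 0 0.02 -1" --pt "0 0 0 0 0 0 -1"

```text
time: 23.62
ee_pos: [0.4805, 0.3422, 0.0791]
tool_rot: [0.469, -3.106, 0.0]
wrist_force: [0.8, 0.9, -0.6]
opening: 0.566
finger_force: 25.0
```

Run:
```python
from h import *
show()
```

```text
t23.62 pos [0.4805 0.3422 0.0791] yaw -2.842 z [-0.001 -0.    -1.   ] F [ 0.8  0.9 -0.6] T [ 0.1  -0.13  0.06] op 0.566 ff 25.0 q [ 0.49  0.28  1.74  0.    1.12 -1.39]
```

>>> step_arm --pt "0 0 0 0 0 0.02 -1" --pt "0 0 0 0 0 0.02 -1" --pt "0 0 0 0 0 0.02 -1" --pt "0 0 0 0 0 0.02 -1" --pt "0 0 0 0 0 0.02 -1" --pt "0 0 0 0 0 0.02 -1" --pt "0 0 0 0 0 0.013 -1" --pt "0 0 0 0 0 0 -1"

```text
time: 24.62
ee_pos: [0.4806, 0.3422, 0.0527]
tool_rot: [0.469, -3.106, 0.0]
wrist_force: [0.0, -1.1, -0.5]
opening: 0.569
finger_force: 25.0
```

Run:
```python
from h import *
show()
```

```text
t24.62 pos [0.4806 0.3422 0.0527] yaw -2.842 z [-0. -0. -1.] F [ 0.  -1.1 -0.5] T [ 0.14 -0.14  0.02] op 0.569 ff 25.0 q [ 0.49  0.32  1.75 -0.    1.07 -1.39]
```

>>> step_arm --pt "0 0 0 0 0 0 1" --pt "0 0 0 0 0 0 1" --pt "0 0 0 0 0 0 1" --pt "0 0 0 0 0 0 1" --pt "0 0 0 0 0 0 1" --pt "0 0 0 0 0 -0.1 1" --pt "0 0 0 0 0 -0.2 1" --pt "0 0 0 0 0 -0.2 1" --pt "0 0 0 0 0 -0.2 1" --pt "0 0 0.19 0 0 0 1" --pt "0 0 0.19 0 0 0 1" --pt "0 -0.195 0 0 0 0 1" --pt "0 -0.195 0 0 0 0 1" --pt "0 -0.195 0 0 0 0 1" --pt "0 -0.195 0 0 0 0 1" --pt "0 0 0 0 0 0 1"

```text
time: 26.62
ee_pos: [0.478, 0.3419, 0.1918]
tool_rot: [-0.006, 2.532, -0.001]
wrist_force: [-0.6, 0.6, -0.3]
opening: 1.004
finger_force: 0.0
```

Run:
```python
from h import *
show(); goal((.545,.1785,.19),np.pi,-.611); im=robot.get_image("scene"); cv2.imwrite("pics/scene7.png",im[:,:,::-1])
print(robot.spot_point("slide_1_mid","scene")[:2],robot.spot_point("slide_rack","scene")[:1])
```

```text
t26.62 pos [0.478  0.3419 0.1918] yaw -3.136 z [ 0.573  0.    -0.82 ] F [-0.6  0.6 -0.3] T [ 0.11  0.3  -0.05] op 1.004 ff 0.0 q [ 0.7  -0.14  2.08 -0.55  0.79 -0.56]
world d [ 0.067  -0.1634 -0.0018] | cur-frame [-0.266 -0.818  0.199] | final-frame [-0.269 -0.817  0.199] | rot [ 0.    -0.001  0.006]
[{'xy': [280.2, 262.3], 'p': 0.75}] [{'xy': [277.8, 266.1], 'p': 0.59}]
```

>>> step_arm --pt "0 0 0 -0.044 -0.136 0.033 1" --pt "0 0 0 -0.044 -0.136 0.033 1" --pt "0 0 0 -0.044 -0.136 0.033 1" --pt "0 0 0 -0.044 -0.136 0.033 1" --pt "0 0 0 -0.044 -0.136 0.033 1" --pt "0 0 0 -0.046 -0.136 0.033 1" --pt "0 0 0 0 0 0 1" --pt "0 0 0 0.1 0 0.143 1" --pt "0 0 0 0.1 0 0.143 1" --pt "0 0 0 0 0 0 1" --pt "0 0 0 0 0 0 1"

```text
time: 28.15
ee_pos: [0.5487, 0.1798, 0.1232]
tool_rot: [-0.002, 2.527, 0.002]
wrist_force: [0.4, 0.7, 0.4]
opening: 1.003
finger_force: 0.0
```

Run:
```python
from h import *
show(); goal((.545,.1785,.06),np.pi,-.611); im=robot.get_image("scene"); cv2.imwrite("pics/scene8.png",im[:,:,::-1])
crop(im,240,165,110,110,5,"pics/c10.png")
```

```text
t28.15 pos [0.5487 0.1798 0.1232] yaw -3.140 z [ 0.576  0.002 -0.817] F [0.4 0.7 0.4] T [0.11 0.22 0.01] op 1.003 ff 0.0 q [ 0.27 -0.16  2.24 -0.33  0.48 -1.05]
world d [-0.0037 -0.0013 -0.0632] | cur-frame [ 0.198 -0.007  0.247] | final-frame [ 0.197 -0.007  0.248] | rot [0.002 0.004 0.001]
```

View pics/c10.png

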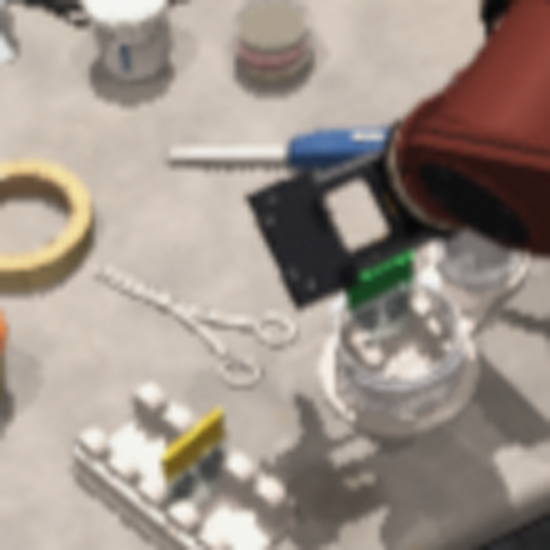

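Yellow stands in its rack slot; the tilted gripper is above the green slide with the body clear of the tube. Descending.

>>> step_arm --pt "0 0 0 0.039 -0.007 0.05 1" --pt "0 0 0 0.04 0 0.05 1" --pt "0 0 0 0.04 0 0.05 1" --pt "0 0 0 0.04 0 0.05 1" --pt "0 0 0 0.038 0 0.046 1" --pt "0 0 0 0 0 0 1" --pt "0 0 0 0 0 0 1"

```text
time: 29.08
ee_pos: [0.5435, 0.1778, 0.0583]
tool_rot: [-0.002, 2.529, 0.001]
wrist_force: [0.7, 0.2, -0.3]
opening: 0.999
finger_force: 0.0
```

Run:
```python
from h import *
show(); goal((.545,.1785,.06),np.pi,-.611)
```

```text
t29.07 pos [0.5435 0.1778 0.0583] yaw -3.140 z [ 0.575  0.001 -0.818] F [ 0.7  0.2 -0.3] T [ 0.08  0.21 -0.  ] op 0.999 ff 0.0 q [ 0.27 -0.03  2.28 -0.48  0.33 -0.89]
world d [0.0015 0.0007 0.0017] | cur-frame [-0.011  0.003 -0.003] | final-frame [-0.011  0.003 -0.003] | rot [0.001 0.002 0.002]
```

>>> step_arm --pt "0 0 0 0 0 0 -1" --pt "0 0 0 0 0 0 -1" --pt "0 0 0 0 0 0 -1" --pt "0 0 0 0 0 0 -1" --pt "0 0 0 0 0 0 -1" --pt "0 0 0 0 0 0 -1" --pt "0 0 0 0 0 0 -1" --newtons 12

```text
time: 29.95
ee_pos: [0.5436, 0.1779, 0.0586]
tool_rot: [-0.002, 2.529, 0.001]
wrist_force: [-0.0, 0.1, 0.2]
opening: 0.572
finger_force: 12.0
```

>>> step_arm --pt "0 0 0 0 0 0 -1" --pt "0 0 0 0 0 0 -1" --pt "0 0 0 -0.03 0 -0.042 -1" --pt "0 0 0 -0.03 0 -0.042 -1" --pt "0 0 0 -0.03 0 -0.042 -1" --pt "0 0 0 -0.045 0 -0.065 -1" --pt "0 0 0 -0.045 0 -0.065 -1" --pt "0 0 0 -0.045 0 -0.065 -1" --pt "0 0 0 -0.045 0 -0.065 -1" --pt "0 0 0 -0.045 0 -0.065 -1" --pt "0 0 0 0 0 0 -1" --newtons 25

```text
time: 31.32
ee_pos: [0.5444, 0.1781, 0.1709]
tool_rot: [-0.001, 2.525, 0.002]
wrist_force: [0.2, -0.2, -0.8]
opening: 0.566
finger_force: 25.0
```

Run:
```python
from h import *
show()
ims=[robot.get_image("scene")]
im=ims[0]; cv2.imwrite("pics/scene9.png",im[:,:,::-1])
from fit import *
m=mask(im,"g","scene",(290,170,350,240)); print(ends(m))
# where would green band be if still vertical
from rack import band
print(band("scene",.534,.1782,0,.088+.11))
th=.3015; goal(np.r_[np.array([.495,.3469])+(.042-.0005+.0105)*np.array([np.cos(th),np.sin(th)]),.168],np.pi+th,-.611)
```

```text
t31.32 pos [0.5444 0.1781 0.1709] yaw -3.141 z [ 0.578  0.002 -0.816] F [ 0.2 -0.2 -0.8] T [0.14 0.25 0.  ] op 0.566 ff 25.0 q [ 0.27 -0.26  2.22 -0.28  0.6  -1.12]
(array([314.16666667, 196.16666667]), array([0.31112297, 0.95036966]), 12)
[314.27363226 196.25425226]
world d [ 0.0011  0.1845 -0.0014] | cur-frame [-0.001  0.922  0.01 ] | final-frame [-0.224  0.879  0.166] | rot [-0.219  0.004 -0.313]
```

>>> step_arm --pt "0 0 0 0 0.1 0 -1" --pt "0 0 0 0 0.13 0 -1" --pt "0 0 0 0 0.13 0 -1" --pt "0 0 0 0 0.14 0 -1" --pt "0 0 0 0 0.14 0 -1" --pt "0 0 0 0 0.14 0 -1" --pt "0 0 0 0 0.13 0 -1" --pt "-0.11 0 -0.156 0 0 0 -1" --pt "-0.109 0 -0.157 0 0 0 -1" --pt "0 0 0 0 0 0 -1" --pt "0 0 0 0 0 0 -1"

```text
time: 32.75
ee_pos: [0.5424, 0.3594, 0.1674]
tool_rot: [-0.349, 2.512, 0.11]
wrist_force: [-0.1, -0.4, -0.4]
opening: 0.568
finger_force: 25.0
```

Run:
```python
from rack import *
show(); goal((.5442,.3620,.125),np.pi+.3015,-.611)
im=robot.get_image("scene"); cv2.imwrite("pics/scene10.png",im[:,:,::-1])
for f in (8,10):
    i=cv2.imread(f"pics/scene{f}.png")[:,:,::-1]; m=mask(i,"y","scene",(255,240,310,285)); print(f,ends(m))
```

```text
t32.75 pos [0.5424 0.3594 0.1674] yaw -2.866 z [ 0.55   0.156 -0.82 ] F [-0.1 -0.4 -0.4] T [ 0.05  0.3  -0.04] op 0.568 ff 25.0 q [ 0.54 -0.04  2.04 -0.28  0.57 -1.11]
world d [ 0.0018  0.0026 -0.0424] | cur-frame [0.111 0.01  0.181] | final-frame [0.112 0.01  0.181] | rot [-0.018 -0.003 -0.027]
8 (array([278.04545455, 253.28787879]), array([ 0.72508111, -0.68866348]), 66)
10 (array([277.8       , 253.78461538]), array([ 0.73842158, -0.67433935]), 65)
```

>>> step_arm --pt "-0.018 -0.003 -0.027 0.037 0.01 0.06 -1" --pt "0 0 0 0.037 0 0.06 -1" --pt "0 0 0 0.037 0 0.061 -1" --pt "0 0 0 0 0 0 -1" --pt "0 0 0 0 0 0 -1"

```text
time: 33.42
ee_pos: [0.5446, 0.3627, 0.1257]
tool_rot: [-0.386, 2.504, 0.121]
wrist_force: [-0.5, 0.5, -1.0]
opening: 0.571
finger_force: 25.0
```

Run:
```python
from rack import *
show(); goal((.5442,.3620,.0855),np.pi+.3015,-.611)
ims={c:cv2.imread(f"pics/{c}3.png")[:,:,::-1] for c in("scene","top")}
b=bias(ims)["scene"]; th=.3015
im=robot.get_image("scene"); cv2.imwrite("pics/scene11.png",im[:,:,::-1])
o=cv2.resize(im[215:290,240:320],None,fx=7,fy=7,interpolation=cv2.INTER_CUBIC)
s=robot.state();X=np.array([np.cos(th),np.sin(th)]);Y=np.array([-X[1],X[0]]);P=[]
t=s["ee_pos"][:2]-.0096*X; z0=s["ee_pos"][2]-.0465
for y,z in((-.025,0),(.025,0),(.025,.076),(-.025,.076)):
    P.append(((proj(np.r_[t+y*Y,z0+z],"scene")[0]+b-[240,215]+.5)*7).astype(int))
cv2.polylines(o,[np.array(P)],True,(255,0,255),1); cv2.imwrite("pics/c11.png",o[:,:,::-1])
```

```text
t33.42 pos [0.5446 0.3627 0.1257] yaw -2.836 z [ 0.548  0.172 -0.818] F [-0.5  0.5 -1. ] T [-0.05  0.27  0.02] op 0.571 ff 25.0 q [ 0.54  0.03  2.06 -0.3   0.47 -1.12]
world d [-0.0004 -0.0007 -0.0402] | cur-frame [ 0.118 -0.003  0.163] | final-frame [ 0.118 -0.003  0.163] | rot [0.002 0.002 0.005]
```

View pics/c11.png

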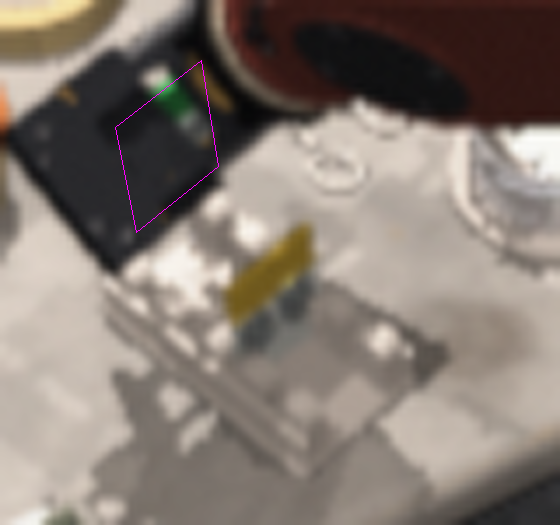

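>>> step_arm --pt "0 0 0.005 0.025 -0.003 0.033 -1" --pt "0 0 0 0.023 0 0.033 -1" --pt "0 0 0 0.023 0 0.033 -1" --pt "0 0 0 0.023 0 0.033 -1" --pt "0 0 0 0.012 0 0.017 -1" --pt "0 0 0 0.012 0 0.017 -1" --pt "0 0 0 0.012 0 0.017 -1" --pt "0 0 0 0 0 0 -1"

```text
time: 34.48
ee_pos: [0.5442, 0.3618, 0.0802]
tool_rot: [-0.381, 2.506, 0.122]
wrist_force: [-0.8, 0.1, -0.7]
opening: 0.565
finger_force: 25.0
```

Run:
```python
from h import *
show(); goal((.5442,.3620,.055),np.pi+.3015,-.611)
```

```text
t34.48 pos [0.5442 0.3618 0.0802] yaw -2.840 z [ 0.548  0.172 -0.819] F [-0.8  0.1 -0.7] T [-0.    0.23  0.03] op 0.565 ff 25.0 q [ 0.54  0.11  2.08 -0.36  0.38 -1.04]
world d [ 0.      0.0002 -0.0252] | cur-frame [0.072 0.001 0.104] | final-frame [0.072 0.001 0.104] | rot [ 0.002  0.001 -0.   ]
```

>>> step_arm --pt "0 0 0 0.012 0 0.017 -1" --pt "0 0 0 0.012 0 0.017 -1" --pt "0 0 0 0.012 0 0.017 -1" --pt "0 0 0 0.012 0 0.017 -1" --pt "0 0 0 0.012 0 0.017 -1" --pt "0 0 0 0.011 0 0.016 -1" --pt "0 0 0 0 0 0 -1" --pt "0 0 0 0 0 0 -1"

```text
time: 35.48
ee_pos: [0.5444, 0.362, 0.0561]
tool_rot: [-0.381, 2.505, 0.123]
wrist_force: [0.1, 0.7, -0.5]
opening: 0.569
finger_force: 25.0
```

Run:
```python
from h import *
show()
```

```text
t35.48 pos [0.5444 0.362  0.0561] yaw -2.840 z [ 0.548  0.172 -0.818] F [ 0.1  0.7 -0.5] T [ 0.03  0.21 -0.01] op 0.569 ff 25.0 q [ 0.54  0.16  2.08 -0.42  0.33 -0.98]
```

>>> step_arm --pt "0 0 0 0 0 0 1" --pt "0 0 0 0 0 0 1" --pt "0 0 0 0 0 0 1" --pt "0 0 0 0 0 0 1" --pt "0 0 0 0 0 0 1" --pt "0 0 0 -0.05 0 -0.07 1" --pt "0 0 0 -0.08 0 -0.114 1" --pt "0 0 0 -0.1 0 -0.143 1" --pt "0 0 0 -0.1 0 -0.143 1" --pt "0 0 0 -0.1 0 -0.143 1" --pt "0 0.195 0 0 0 0 1" --pt "0 0.195 0 0 0 0 1" --pt "0 0.195 0 0 0 0 1" --pt "0 0.193 0 0 0 0 1" --pt "0 0 -0.2 0 0 0 1" --pt "0 0 -0.19 0 0 0 1" --pt "0 0 0 0 0 0 1"

```text
time: 37.6
ee_pos: [0.5444, 0.3616, 0.2053]
tool_rot: [-0.939, 2.997, 0.002]
wrist_force: [0.1, 1.0, 0.3]
opening: 0.999
finger_force: 0.0
```

Run:
```python
from h import *
show(); goal((.42,.05,.25),3.75)
im=robot.get_image("scene"); cv2.imwrite("pics/scene12.png",im[:,:,::-1])
```

```text
t37.60 pos [0.5444 0.3616 0.2053] yaw -2.534 z [ 0.     0.002 -1.   ] F [0.1 1.  0.3] T [ 0.11 -0.13 -0.04] op 0.999 ff 0.0 q [ 0.47  0.3   1.47  0.    1.38 -1.71]
world d [-0.1244 -0.3116  0.0447] | cur-frame [ 1.4   -0.925 -0.226] | final-frame [ 1.401 -0.923 -0.224] | rot [ 0.001  0.001 -0.002]
```

>>> step_arm --pt "0 0 0 0 0 -0.1 1" --pt "0 0 0 0 0 -0.12 1" --pt "0 0 0 0.117 -0.077 0 1" --pt "0 0 0 0.117 -0.077 0 1" --pt "0 0 0 0.117 -0.077 0 1" --pt "0 0 0 0.117 -0.077 0 1" --pt "0 0 0 0.117 -0.077 0 1" --pt "0 0 0 0.117 -0.077 0 1" --pt "0 0 0 0.117 -0.077 0 1" --pt "0 0 0 0.117 -0.077 0 1" --pt "0 0 0 0.117 -0.077 0 1" --pt "0 0 0 0.117 -0.077 0 1" --pt "0 0 0 0.117 -0.077 0 1" --pt "0 0 0 0.117 -0.077 0 1" --pt "0 0 0 0 0 0 1"

```text
time: 39.52
ee_pos: [0.4198, 0.0485, 0.2509]
tool_rot: [-0.934, 2.995, 0.0]
wrist_force: [1.1, -0.2, -0.3]
opening: 0.998
finger_force: 0.0
```

Run:
```python
from h import *
show(); goal((.4855,.0145,.25),3.75)
o=[]
for c in("scene","top"):
    im=robot.get_image(c); cv2.imwrite(f"pics/{c}13.png",im[:,:,::-1])
    o.append(cv2.resize(im[170:290,230:390],(400,300),interpolation=cv2.INTER_CUBIC))
cv2.imwrite("pics/c12.png",np.hstack(o)[:,:,::-1])
```

```text
t39.52 pos [0.4198 0.0485 0.2509] yaw -2.537 z [ 0.004  0.001 -1.   ] F [ 1.1 -0.2 -0.3] T [ 0.14 -0.04  0.03] op 0.998 ff 0.0 q [-0.07 -0.31  1.99  0.    1.46 -2.25]
world d [ 0.0657 -0.034  -0.0009] | cur-frame [-0.174 -0.326  0.005] | final-frame [-0.172 -0.327  0.004] | rot [-0.001  0.005 -0.005]
```

View pics/c12.png

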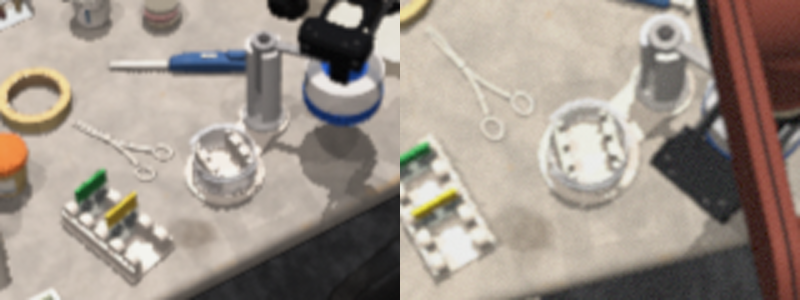

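Both slides stand in the rack and the jar is empty. (That picture used up, and by my count went one past, the viewing budget, so from here I go by numbers only.) Re-gripping the knob.

>>> step_arm --pt "0 0 0 -0.058 -0.109 0 1" --pt "0 0 0 -0.058 -0.109 0 1" --pt "0 0 0 -0.058 -0.109 0 1" --pt "0 0 0 0 0 0 1" --pt "0 0 0 0 0 0.14 1" --pt "0 0 0 0 0 0.14 1" --pt "0 0 0 0 0 0.14 1" --pt "0 0 0 0 0 0 1" --pt "0 0 0 0 0 0 -1" --pt "0 0 0 0 0 0 -1" --pt "0 0 0 0 0 0 -1" --pt "0 0 0 0 0 0 -1" --pt "0 0 0 0 0 0 -1" --pt "0 0 0 0 0 0 -1" --pt "0 0 0 0 0 0 -1" --pt "0 0 0 0 0 0 -1" --newtons 10

```text
time: 41.62
ee_pos: [0.4857, 0.0157, 0.1652]
tool_rot: [-0.941, 2.996, 0.002]
wrist_force: [-0.9, -1.4, 1.6]
opening: 0.496
finger_force: 10.0
```

Run:
```python
from h import *
show(); s=robot.state(); d=s["ee_pos"][:2]-[.5694,.0842]; print(np.hypot(*d),np.arctan2(d[1],d[0])%6.283-np.arctan2(.0933,-.0574))
```

```text
t41.62 pos [0.4857 0.0157 0.1652] yaw -2.533 z [ 0.001  0.002 -1.   ] F [-0.9 -1.4  1.6] T [-0.12 -0.03 -0.03] op 0.496 ff 10.0 q [-0.13 -0.07  1.94  0.    1.27 -2.31]
0.10817879725708006 1.7049007534283271
```

>>> step_arm --pt "0 0 0 0 0 0 -1" --pt "0 0 0 0 0 0 -1" --pt "0 0 0 0 0 -0.015 -1" --pt "0 0 0 0 0 -0.015 -1" --pt "0 0 0 0 0 0 -1" --pt "0 0 0.1 0 0.043 0 -1" --pt "0 0 0.197 0 0.085 0 -1" --pt "0 0 0.197 0 0.085 0 -1" --pt "0 0 0.197 0 0.085 0 -1" --pt "0 0 0.197 0 0.085 0 -1" --pt "0 0 0.197 0 0.085 0 -1" --pt "0 0 0 0 0 0 -1" --newtons 40

```text
time: 43.12
ee_pos: [0.4624, 0.1043, 0.1711]
tool_rot: [0.377, 3.119, 0.002]
wrist_force: [1.9, -0.7, -4.9]
opening: 0.49
finger_force: 40.0
```

```bash
cat > sw.py <<'E'
from h import *
show(); s=robot.state(); d=s["ee_pos"][:2]-[.5694,.0842]; print(np.hypot(*d),np.arctan2(d[1],d[0])%6.283-np.arctan2(.0933,-.0574), "radial F",s["wrist_force"][:2]@d/np.hypot(*d),"phi-psi",(np.arctan2(d[1],d[0])-yaw(s)+3.14)%6.283-3.14)
E
python3 sw.py
```

```text
t43.12 pos [0.4624 0.1043 0.1711] yaw 2.901 z [ 0.     0.001 -1.   ] F [ 1.9 -0.7 -4.9] T [-0.17 -0.47 -0.09] op 0.490 ff 40.0 q [ 0.05 -0.1   1.96  0.    1.28 -1.28]
0.10889969872207629 0.8339428658099686 radial F -2.0152291829624467 phi-psi 0.055211105081556244
```

>>> step_arm --pt "0 0 0.197 0 0.085 0 -1" --pt "0 0 0.197 0 0.085 0 -1" --pt "0 0 0.197 0 0.085 0 -1" --pt "0 0 0.197 0 0.085 0 -1" --pt "0 0 0.197 0 0.085 0 -1" --pt "0 0 0.077 0 0.033 0 -1" --pt "0 0 0 0 0 0 -1" --pt "0 0 0 0 0 0 -1"

```text
time: 44.12
ee_pos: [0.5118, 0.1765, 0.1711]
tool_rot: [1.608, 2.699, 0.001]
wrist_force: [3.3, -4.5, -6.2]
opening: 0.486
finger_force: 40.0
```

```bash
python3 sw.py; python3 -c "
from h import *
goal((.512,.1777,.171),yaw(robot.state()))"
```

```text
t44.12 pos [0.5118 0.1765 0.1711] yaw 2.067 z [ 0.001  0.    -1.   ] F [ 3.3 -4.5 -6.2] T [-0.84 -0.72 -0.04] op 0.486 ff 40.0 q [ 0.19  0.06  1.8   0.    1.28 -0.31]
0.10883436423138818 0.006106680242954354 radial F -5.563533543664941 phi-psi 0.061376693673615534
world d [ 0.0002  0.0012 -0.0001] | cur-frame [0.005 0.004 0.   ] | final-frame [0.005 0.004 0.   ] | rot [0.001 0.    0.   ]
```

>>> step_arm --pt "0 0 0 0 0.006 0 -1" --pt "0 0 0 0 0 0.02 -1" --pt "0 0 0 0 0 0.02 -1" --pt "0 0 0 0 0 0.02 -1" --pt "0 0 0 0 0 0.02 -1" --pt "0 0 0 0 0 0 -1"

```text
time: 44.88
ee_pos: [0.513, 0.1774, 0.1554]
tool_rot: [1.609, 2.697, 0.002]
wrist_force: [3.2, -6.2, -3.9]
opening: 0.488
finger_force: 40.0
```

```bash
python3 sw.py
```

```text
t44.88 pos [0.513  0.1774 0.1554] yaw 2.066 z [ 0.002  0.    -1.   ] F [ 3.2 -6.2 -3.9] T [-1.05 -0.52 -0.06] op 0.488 ff 40.0 q [ 0.19  0.08  1.81  0.    1.25 -0.31]
0.10894791555689969 -0.007877526731518092 radial F -7.027477110939544 phi-psi 0.04860591018034821
```

>>> step_arm --pt "0 0 0 0 0 0.03 -1" --pt "0 0 0 0 0 0.03 -1" --pt "0 0 0 0 0 0.03 -1" --pt "0 0 0 0 0 0.03 -1" --pt "0 0 0 0 0 0.03 -1" --pt "0 0 0 0 0 0.03 -1" --pt "0 0 0 0 0 0.02 -1" --pt "0 0 0 0 0 0.02 -1" --pt "0 0 0 0 0 0.005 -1" --pt "0 0 0 0 0 0 -1"

```text
time: 46.12
ee_pos: [0.5134, 0.1777, 0.111]
tool_rot: [1.609, 2.697, 0.003]
wrist_force: [2.0, -6.1, -0.3]
opening: 0.487
finger_force: 40.0
```

```bash
python3 sw.py
```

```text
t46.12 pos [0.5134 0.1777 0.111 ] yaw 2.066 z [ 0.002  0.001 -1.   ] F [ 2.  -6.1 -0.3] T [-1.06 -0.33 -0.08] op 0.487 ff 40.0 q [ 0.19  0.13  1.85  0.    1.16 -0.31]
0.1090243543197293 -0.011657759408414847 radial F -6.217139673139521 phi-psi 0.04484429327007744
```

>>> step_arm --pt "0 0 0 0 0 0.005 -1" --pt "0 0 0 0 0 0.005 -1" --pt "0 0 0 0 0 0 -1"

```text
time: 46.5
ee_pos: [0.5136, 0.1781, 0.1106]
tool_rot: [1.608, 2.697, 0.004]
wrist_force: [-1.8, -6.1, 8.3]
opening: 0.488
finger_force: 40.0
```

```bash
python3 sw.py
```

```text
t46.50 pos [0.5136 0.1781 0.1106] yaw 2.066 z [ 0.002  0.001 -1.   ] F [-1.8 -6.1  8.3] T [-1.09  0.55 -0.11] op 0.488 ff 40.0 q [ 0.19  0.13  1.85  0.    1.16 -0.31]
0.10919520796417356 -0.015069683903959685 radial F -4.3548735745768274 phi-psi 0.04122037194909289
```

>>> step_arm --pt "0 0 0.2 0 0 0 -1" --pt "0 0 0.2 0 0 0 -1" --pt "0 0 0.2 0 0 0 -1" --pt "0 0 0.2 0 0 0 -1" --pt "0 0 0.2 0 0 0 -1" --pt "0 0 0.2 0 0 0 -1" --pt "0 0 0.2 0 0 0 -1" --pt "0 0 0.2 0 0 0 -1" --pt "0 0 0.2 0 0 0 -1" --pt "0 0 0.2 0 0 0 -1" --pt "0 0 0.2 0 0 0 -1" --pt "0 0 0.2 0 0 0 -1" --pt "0 0 0.2 0 0 0 -1" --pt "0 0 0 0 0 0 -1"

```text
time: 48.25
ee_pos: [0.511, 0.1798, 0.1107]
tool_rot: [-3.138, -0.036, 0.004]
wrist_force: [-13.8, 0.5, 16.3]
opening: 0.487
finger_force: 40.0
```

```bash
python3 sw.py
```

```text
t48.25 pos [0.511  0.1798 0.1107] yaw 0.023 z [-0.003  0.003 -1.   ] F [-13.8   0.5  16.3] T [-0.54  2.2  -0.09] op 0.487 ff 40.0 q [0.19 0.13 1.85 0.   1.16 1.74]
0.11198704005829074 -0.0029681598649906604 radial F 7.6007465050698455 phi-psi 2.09627553942398
```

>>> step_arm --pt "0 0 0.1 0 0 0 -1" --pt "0 0 0.1 0 0 0 -1" --pt "0 0 0 0 0 0 -1"

```text
time: 48.62
ee_pos: [0.511, 0.18, 0.1107]
tool_rot: [-3.131, 0.209, 0.005]
wrist_force: [-13.6, 2.2, 17.4]
opening: 0.489
finger_force: 40.0
```

```bash
python3 sw.py
```

```text
t48.62 pos [0.511  0.18   0.1107] yaw -0.133 z [-0.003  0.004 -1.   ] F [-13.6   2.2  17.4] T [-0.32  2.32 -0.14] op 0.489 ff 40.0 q [0.19 0.13 1.85 0.   1.16 1.89]
0.112222512859067 -0.003948639673372334 radial F 8.915125008997133 phi-psi 2.2515099689628895
```

>>> step_arm --pt "0 0 0.06 0 0 0 -1" --pt "0 0 0.06 0 0 0 -1" --pt "0 0 0 0 0 0 -1"

```text
time: 49.0
ee_pos: [0.511, 0.1802, 0.1107]
tool_rot: [-3.118, 0.355, 0.005]
wrist_force: [-13.3, 1.8, 16.3]
opening: 0.49
finger_force: 40.0
```

```bash
python3 sw.py
```

```text
t49.00 pos [0.511  0.1802 0.1107] yaw -0.227 z [-0.003  0.004 -1.   ] F [-13.3   1.8  16.3] T [-0.19  2.31 -0.12] op 0.490 ff 40.0 q [0.19 0.13 1.85 0.   1.16 1.99]
0.11234153468099754 -0.004697636698563379 radial F 8.426683108576716 phi-psi 2.34462840842979
```

>>> step_arm --pt "0 0 0.06 0 0 0 -1" --pt "0 0 0.06 0 0 0 -1" --pt "0 0 0 0 0 0 -1"

```text
time: 49.38
ee_pos: [0.512, 0.1802, 0.1108]
tool_rot: [-3.098, 0.499, 0.001]
wrist_force: [-9.2, 1.7, 13.4]
opening: 0.49
finger_force: 40.0
```

```bash
python3 sw.py
```

```text
t49.38 pos [0.512  0.1802 0.1108] yaw -0.320 z [-0.     0.004 -1.   ] F [-9.2  1.7 13.4] T [0.03 1.65 0.74] op 0.490 ff 40.0 q [0.19 0.13 1.85 0.   1.16 2.08]
0.11180800270700496 -0.012481488135490881 radial F 6.207270509026359 phi-psi 2.4294433401581847
```

Torque jumped from 0.12 to 0.74 N m: the screw is against its home stop. A little more, then release and withdraw.

>>> step_arm --pt "0 0 0.04 0 0 0 -1" --pt "0 0 0 0 0 0 -1"

```text
time: 49.62
ee_pos: [0.5125, 0.18, 0.1108]
tool_rot: [-3.09, 0.548, -0.0]
wrist_force: [-7.1, 1.3, 12.5]
opening: 0.49
finger_force: 40.0
```

```bash
python3 sw.py
```

```text
t49.62 pos [0.5125 0.18   0.1108] yaw -0.351 z [ 0.001  0.004 -1.   ] F [-7.1  1.3 12.5] T [0.02 1.25 0.75] op 0.490 ff 40.0 q [0.19 0.13 1.85 0.   1.16 2.11]
0.11139450420122152 -0.015445680797521177 radial F 4.7471880265605435 phi-psi 2.4577384191544973
```

>>> step_arm --pt "0 0 0 0 0 0 1" --pt "0 0 0 0 0 0 1" --pt "0 0 0 0 0 0 1" --pt "0 0 0 0 0 0 1" --pt "0 0 0 0 0 0 1" --pt "0 0 0 0 0 -0.1 1" --pt "0 0 0 0 0 -0.2 1" --pt "0 0 0 0 0 -0.2 1" --pt "0 0 0 0 0 -0.2 1" --pt "0 0 0 -0.15 0.15 0 1" --pt "0 0 0 -0.15 0.15 0 1" --pt "0 0 0 -0.15 0.15 0 1" --pt "0 0 0 -0.05 0.15 0 1" --pt "0 0 0 -0.05 0.15 0 1" --pt "0 0 0 -0.05 0.15 0 1" --pt "0 0 0 0 0.15 0 1" --pt "0 0 0 0 0 0 1"

```text
time: 51.75
ee_pos: [0.327, 0.0221, 0.2482]
tool_rot: [-3.09, 0.559, -0.002]
wrist_force: [-0.0, 0.3, -0.3]
opening: 1.001
finger_force: 0.0
```

Run:
```python
from rack import *
show()
n={c:robot.get_image(c) for c in("scene","top")}
for c in n:
    cv2.imwrite(f"pics/{c}14.png",n[c][:,:,::-1])
    o=cv2.imread(f"pics/{c}0.png")[:,:,::-1]
    u,v=((319,215),(304,217))[c=="top"]
    for i in (o,n[c]):
        H=hsv(i); m=(H[...,0]>105)&(H[...,0]<125)&(H[...,1]>150); w_=np.zeros_like(m); w_[v-14:v+15,u-14:u+15]=1; m&=w_
        ww=w_&(H[...,1]<110)&(H[...,2]>150)
        yy,xx=np.nonzero(m); print(c,"knob",xx.mean().round(2),yy.mean().round(2),len(xx))
    a=o[v-12:v+6,u-9:u+10].astype(int);b=n[c][v-12:v+6,u-9:u+10].astype(int); print("knob patch diff",np.abs(a-b).mean())
    for k in "gy":
        m=mask(n[c],k,c,((255,235,310,285),(212,215,275,285))[c=="top"]); print(k,ends(m))
    for t in("timer","sample_cup","slide_rack","knob_mid"): print(t,robot.spot_point(t,c)[:1])
```

```text
t51.75 pos [0.327  0.0221 0.2482] yaw -0.358 z [ 0.002  0.001 -1.   ] F [-0.   0.3 -0.3] T [ 0.11  0.04 -0.  ] op 1.001 ff 0.0 q [-0.18 -0.59  2.18  0.    1.55  1.75]
scene knob 318.63 217.89 228
scene knob 318.7 217.81 226
knob patch diff 2.7826510721247564
g (array([265.68181818, 243.77272727]), array([ 0.75333228, -0.65764008]), 44)
y (array([278.04545455, 253.28787879]), array([ 0.72508111, -0.68866348]), 66)
timer [{'xy': [245.9, 298.2], 'p': 0.8}]
sample_cup [{'xy': [235.1, 243.6], 'p': 0.82}]
slide_rack [{'xy': [279.7, 265.1], 'p': 0.92}]
knob_mid [{'xy': [321.5, 215.0], 'p': 0.58}]
top knob 304.14 220.58 354
top knob 304.11 220.6 354
knob patch diff 4.824561403508772
g (array([233.24390244, 232.36585366]), array([ 0.86682968, -0.49860436]), 41)
y (array([243.49180328, 251.26229508]), array([ 0.86738347, -0.49764034]), 61)
timer [{'xy': [194.5, 290.1], 'p': 0.77}]
sample_cup [{'xy': [200.1, 210.6], 'p': 0.61}]
slide_rack [{'xy': [246.4, 250.5], 'p': 0.91}]
knob_mid [{'xy': [304.0, 217.2], 'p': 0.92}]
```

Run:
```python
from h import *
for f in ("top0","top3","top14","scene0","scene14"):
    i=cv2.imread(f"pics/{f}.png")[:,:,::-1]; v,u=(214,304) if "top" in f else (211,319)
    H=hsv(i)[v-6:v+7,u-6:u+7]; w=np.clip(190-H[...,1],0,None).astype(float); w[(np.indices(w.shape)-6).__pow__(2).sum(0)>30]=0
    yy,xx=np.indices(w.shape)-6; print(f,(w*xx).sum()/w.sum(),(w*yy).sum()/w.sum(),w.sum())
print(robot.job_done())
```

```text
top0 -1.403567447045708 2.117056856187291 1794.0
top3 -0.13758360114653 -0.6330235386085294 11513.0
top14 -1.3064008394543547 2.012591815320042 1906.0
scene0 -0.3411214953271028 -2.0672377985462096 3852.0
scene14 -0.3508002065049045 -2.0660815694372743 3874.0
the job is handed in; nothing more can be done
None
```

I've handed the job in: the yellow and green slides stand in separate rack slots, coloured end up. There was no orange slide. The lid is back down and screwed to its stop, and the knob and its mark look the same as at the start. I viewed 15 pictures, one over the limit of 14.

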